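# Change over the filtration lines at the toggle bank

## Robot

A 7-joint arm with a two-finger parallel gripper is mounted at the origin on a cart in front of the work surface, level with it; the furniture and walls round the work are solid. World frame = base frame: x ahead of the robot, y to its left, z up, the work surface at z = 0. Lengths are in m, angles in rad, forces in N, time in s.
With the tool pointing down it reaches from about 0.35 to 0.9 m from the base axis. Payload 19.9 kg.
Tool frame: the origin (TCP) lies midway between the tips of the shut fingers; the grasp point (between the pads) lies 19 mm behind it; x points along the fingers, z is the direction in which the jaws open and shut, and the axes are right-handed (so a half turn about x gives the same grasp; the last joint's range is limited). The gripper opens to 85 mm and grips with 20 to 120 N. Pads are 22 mm wide; open, the fingers measure 114 mm over their backs; the gripper's body (76 mm by 85 mm) begins 54 mm behind the grasp point. The pads swing forward as they close: fully open they stand 13 mm farther back than shut.
Start: joints at [1.254, 0.417, -0.01, 1.614, 0.005, 1.111, -0.053], TCP at [0.17, -0.601, 0.231] pointing down, gripper open.
Joint ranges: [-2.81, 2.81], [-0.39, 2.02], [-1.27, 1.25], [0.06, 2.57], [-1.19, 4.33], [0.19, 2], [-2.82, 2.82]. Speed limits (rad/s): [1.89, 1.89, 2.39, 2.39, 3.01, 3.01, 3.01].

## Interface

Orientations are given as a unit quaternion [x, y, z, w].
In Python, from station import env gives the robot as it stands.
- The arm moves only by the shell command python3 -m inch 'ROWS' [FORCE]. ROWS is JSON, one flat list of numbers, 7 for each row, row after row: the shift along the tool's x, y, z in units of 0.2 m (1.0 is 0.2 m), then the turn, a rotation vector about the tool's x, y, z in units of 360 degrees (1.0 is 360 degrees), then the opening in per cent of the stroke, from 0 (shut) to 100 (fully open). In form: [x, y, z, rx, ry, rz, fingers, x, y, z, rx, ry, rz, fingers, ...]. A call has 1 to 12 rows; each row is the pose to reach, as a shift and turn from the pose commanded when the call began, along the tool's axes at that moment, turning the shorter way round; what a row does not reach only later rows make up. A row lasts 1/12 s, in which the tool goes at most 41.7 mm and 7.16 degrees, less where a joint would pass 70% of its speed; a pose out of reach is approached as far as the arm can. A call with a number of a shift or a turn outside -1 to 1 is refused whole. A call with a gripper value outside its range is refused whole. The fingers move at their own pace and stop on an object; FORCE is the grip in N (left out, the last holds). Time passes only in rows, so rows that repeat a pose let the fingers close. It gives the time, the measured TCP pose, the force and the opening at its end, in the units of the state.
- env.read_state(): the state, without advancing time (a new reading comes with each control period).
- env.get_image(name): name is "scene" or "top"; returns a dict with "pixels" (384x512x3 uint8, blue, green, red), "depth" (384x512 float32, m along the optical axis (not along the pixel's ray), 0 where there is no reading), "fovy" (degrees; the focal length in pixels is half the picture's height over the tangent of half this angle, whatever the lens; pixels are square), "cx", "cy" (the principal point, pixels), "pose" (4x4, takes a point from camera to world coordinates). Camera axes: x right, y down, z forward; pixel columns grow to the right and rows downward; lengths in m; the calibration is good to about 2 mm. A picture is of the moment at which its call begins.
- env.hand_in(): hands the job in, once; it reports no verdict.
The state is a dict: "time": time; "qpos": joint angles; "joint_velocities": joint speeds; "joint_efforts": joint torques, N m; "eef_pos": TCP position; "tcp_rot": TCP orientation; "force": force on the tool from outside, world axes, zero at the start; "wrist_torque": the same for the moment, N m; "finger_gap": finger opening in m.
Only numpy, scipy, OpenCV 4.12 (cv2) and the standard library are available. Lean on these libraries where they do the work, as an engineer would, in place of code of your own. Each camera call takes 0.05 s, during which the arm holds its last target.

## Task

Change the filtration rig over at the switch console: first put the red toggle lever off (down the slope, to the front of the console), then the yellow one on (up the slope, to its back), and last the green one on. Push each with the fingers over to its stop and press it home there for half a second with at least 8 newtons so that its contacts bed, but never push or squeeze it with more than 25. Leave the white levers as they stand, and do not knock the console, its clear splash shield or the things around it.

Things in the scene. Friction and masses are not known exactly. Their poses are not given: they have to be found in the camera images.
- console: grey switch console fixed on the table, foot 132 x 236 mm. Origin on the table top straight under the middle of the lever row; x points from its front to its back (away from the robot and to the right), y along the row, z up. Six switch modules stand side by side, 34 mm apart; which colour is in which place varies.
- panel_mid (a point): middle of the lever row, in the surface of the sloping panel, 95 mm above the table. The panel rises 35 degrees towards the console's +x: up the slope is (cos 35, 0, sin 35) in the console frame, its outward normal (-sin 35, 0, cos 35), leaning to its front. It reaches 60 mm up and down the slope from the line of pivots.
- shield_edge (a point): middle of the front edge of the clear splash shield that roofs the levers. Shield 240 mm wide, underside 340 mm above the table, from 21 mm before to 96 mm behind the pivot line, on two posts at the back corners (x = 84, y = +-106 mm). A vertical gripper over the levers hits it; one tilted along the panel's normal, coming from its front, passes before its edge.
- red (a joint): angle of a red toggle lever, rad: 0 = off, at its lower stop, leaning 0.40 rad from the panel normal down the slope (to the front); 0.80 = on, at its upper stop, leaning 0.40 rad up the slope. Turns about the console's y axis; stays where left, by friction (2 to 3 N at the paddle)
- red_pivot (a point): point on the turning axis of the red lever, in the panel's surface. A flat coloured paddle, 62 mm from axis to tip, 14 mm wide along the row, 10 mm thick, its lowest 12 mm a thin stem; the gap to the next paddle is 20 mm. Against its firm stops it gives 1 mm for 10 N. Paddles are bent by use, up to 6 mm either way along the slope at the tip; joint value and tip point do not show it
- red_tip (a point): middle of the tip of the red lever if it were not bent, 62 mm from its axis
- yellow (a joint): angle of a yellow toggle lever, rad: 0 = off, at its lower stop, leaning 0.40 rad from the panel normal down the slope (to the front); 0.80 = on, at its upper stop, leaning 0.40 rad up the slope. Turns about the console's y axis; stays where left, by friction (2 to 3 N at the paddle)
- yellow_pivot (a point): point on the turning axis of the yellow lever, in the panel's surface. A flat coloured paddle, 62 mm from axis to tip, 14 mm wide along the row, 10 mm thick, its lowest 12 mm a thin stem; the gap to the next paddle is 20 mm. Against its firm stops it gives 1 mm for 10 N. Paddles are bent by use, up to 6 mm either way along the slope at the tip; joint value and tip point do not show it
- yellow_tip (a point): middle of the tip of the yellow lever if it were not bent, 62 mm from its axis
- green (a joint): angle of a green toggle lever, rad: 0 = off, at its lower stop, leaning 0.40 rad from the panel normal down the slope (to the front); 0.80 = on, at its upper stop, leaning 0.40 rad up the slope. Turns about the console's y axis; stays where left, by friction (2 to 3 N at the paddle)
- green_pivot (a point): point on the turning axis of the green lever, in the panel's surface. A flat coloured paddle, 62 mm from axis to tip, 14 mm wide along the row, 10 mm thick, its lowest 12 mm a thin stem; the gap to the next paddle is 20 mm. Against its firm stops it gives 1 mm for 10 N. Paddles are bent by use, up to 6 mm either way along the slope at the tip; joint value and tip point do not show it
- green_tip (a point): middle of the tip of the green lever if it were not bent, 62 mm from its axis
- white_a_pivot (a point): point on the turning axis of the white lever, in the panel's surface. Same lever shape as the coloured ones
- white_a_tip (a point): middle of the tip of the white lever if it were not bent, 62 mm from its axis; off and on as for the coloured levers
- white_b_pivot (a point): point on the turning axis of the white lever, in the panel's surface. Same lever shape as the coloured ones
- white_b_tip (a point): middle of the tip of the white lever if it were not bent, 62 mm from its axis; off and on as for the coloured levers
- white_c_pivot (a point): point on the turning axis of the white lever, in the panel's surface. Same lever shape as the coloured ones
- white_c_tip (a point): middle of the tip of the white lever if it were not bent, 62 mm from its axis; off and on as for the coloured levers
- tube_a_mid (a point): bystander: standing sample tube with blue screw cap, 35 mm across, 118 mm tall; point at its middle, half-way up
- filter_holder_mid (a point): bystander: clear round filter holder, 57 mm across, 46 mm tall; point at its middle, half-way up
- petri_1_mid (a point): bystander: petri dish, 68 mm across, 12 mm high; point at its middle, half-way up
- marker_2_mid (a point): bystander: marker pen with red cap lying down, 138 x 12 mm; point at its middle, half-way up
- beaker_mid (a point): bystander: glass beaker with red scale, 90 mm across, 124 mm tall; point at its middle, half-way up
- tin_a_mid (a point): bystander: small pot with orange label, 38 mm across, 27 mm tall; point at its middle, half-way up

How it is judged:
On the way, in this order (a step that is already met when the one before it is completed fails the run):
1. the red lever is at its lower stop (off) and is pressed there by the fingers with more than 7 N, for 0.4 s; yellow and green still off (value of joint red below 0.06 rad and contact force between the fingers and red above 7 N and value of joint each of yellow, green below 0.3 rad), for 0.4 s.
2. then the yellow lever is at its upper stop (on) and is pressed there with more than 7 N, for 0.4 s; green still off (value of joint red below 0.06 rad and value of joint yellow above 0.74 rad and contact force between the fingers and yellow above 7 N and value of joint green below 0.3 rad), for 0.4 s.
3. then the green lever is at its upper stop (on) and is pressed there with more than 7 N, for 0.4 s (value of joint red below 0.06 rad and value of joint each of yellow, green above 0.74 rad and contact force between the fingers and green above 7 N), for 0.4 s.
At the end, for the whole second after the job is handed in: the red lever is off (within 0.06 rad of its lower stop), the yellow and green levers are on (within 0.06 rad of their upper stops), no white lever's tip has moved more than 10 mm from where it started, and no bystander more than 30 mm (value of joint red below 0.06 rad and value of joint each of yellow, green above 0.74 rad and distance of each of white_a_tip, white_b_tip, white_c_tip from where it was at the start of the episode below 0.01 m and distance of each of tube_a_mid, filter_holder_mid, petri_1_mid, marker_2_mid, beaker_mid, tin_a_mid from where it was at the start of the episode below 0.03 m); the robot touches nothing.
It fails at once if a white lever is disturbed (its tip moves more than 10 mm) (distance of any of white_a_tip, white_b_tip, white_c_tip from where it was at the start of the episode above 0.01 m).
It fails at once if a coloured lever is pushed or squeezed with more than 25 N (contact force between the fingers and red above 25 N or contact force between the fingers and yellow above 25 N or contact force between the fingers and green above 25 N).
It fails at once if the console or its splash shield is knocked (over 10 N) (contact force between any of the arm, the fingers and console above 10 N).
It fails at once if a bystander is moved more than 30 mm (distance of any of tube_a_mid, filter_holder_mid, petri_1_mid, marker_2_mid, beaker_mid, tin_a_mid from where it was at the start of the episode above 0.03 m).
It also fails if it takes over 64 s, if anything falls off the work surface, if the arm or the gripper's body presses on something with over 40 N, if the wrist force passes 120 N, or if a joint passes its speed limit or range.

## Working session

There is one attempt and no reset: what is moved stays moved. The work goes in short steps, Python scripts to look and compute and a shell command to move; the robot and the scene stay as the last step left them, time stands still between calls to the robot, and variables do not carry over. Pictures are saved under pics/ and viewed, and the job is handed in when it is done.

```bash
ls; mkdir -p pics
python3 - <<'E'
from station import env
import cv2,numpy as np
s=env.read_state()
for k,v in s.items(): print(k,np.round(v,4) if not isinstance(v,str) else v)
for n in ("scene","top"):
    im=env.get_image(n)
    cv2.imwrite(f"pics/{n}0.png",im["pixels"]); np.savez(f"{n}0.npz",**im)
    print(n,im["fovy"],im["cx"],im["cy"],np.round(im["pose"],4).tolist())
E
```

```text
pics
time 0.0
qpos [ 1.2535  0.418  -0.0103  1.6142  0.0047  1.1107 -0.053 ]
joint_velocities [-0.0012 -0.0006 -0.0006 -0.0007 -0.0003  0.0002  0.0006]
joint_efforts [-2.00000e-04 -8.64440e+01  6.79400e-01 -4.34893e+01  1.93000e-02
  7.40000e-03 -0.00000e+00]
eef_pos [ 0.1701 -0.601   0.2306]
tcp_rot [ 0.4268  0.5644 -0.4263  0.5636]
force [-1.0052  0.1973 -0.3005]
wrist_torque [-0.036   0.0153  0.0042]
finger_gap 0.0855
scene 49.11813260617936 251.88393984228088 193.65104827834867 [[-0.7599, -0.4617, 0.4575, 0.0529], [-0.65, 0.5363, -0.5384, 0.7181], [0.0032, -0.7065, -0.7077, 1.0384], [0.0, 0.0, 0.0, 1.0]]
top 48.73339083957697 254.01764060078528 189.8156701694838 [[-0.0008, -0.997, 0.0778, 0.4906], [-0.9999, -0.0005, -0.0165, 0.1142], [0.0165, -0.0778, -0.9968, 1.4403], [0.0, 0.0, 0.0, 1.0]]
```

View pics/scene0.png

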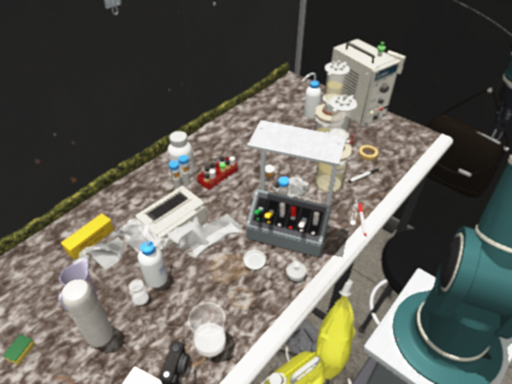

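View pics/top0.png

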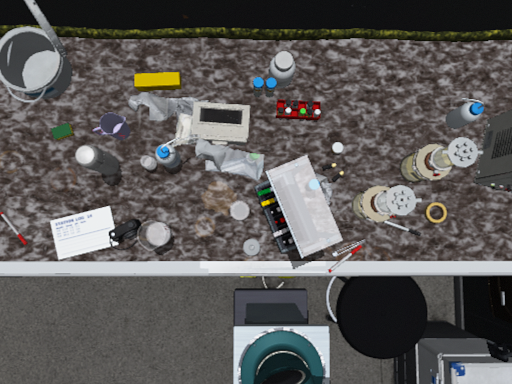

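Run:
```python
import cv2
a=cv2.imread("pics/scene0.png")[110:260,230:365]; cv2.imwrite("pics/s0z.png",cv2.resize(a,None,fx=4.2,fy=4,interpolation=cv2.INTER_CUBIC)[:600,:800])
a=cv2.imread("pics/top0.png")[140:280,240:380]; cv2.imwrite("pics/t0z.png",cv2.resize(a,None,fx=4,fy=4,interpolation=cv2.INTER_CUBIC))
```

```text
(no output)
```

View pics/s0z.png

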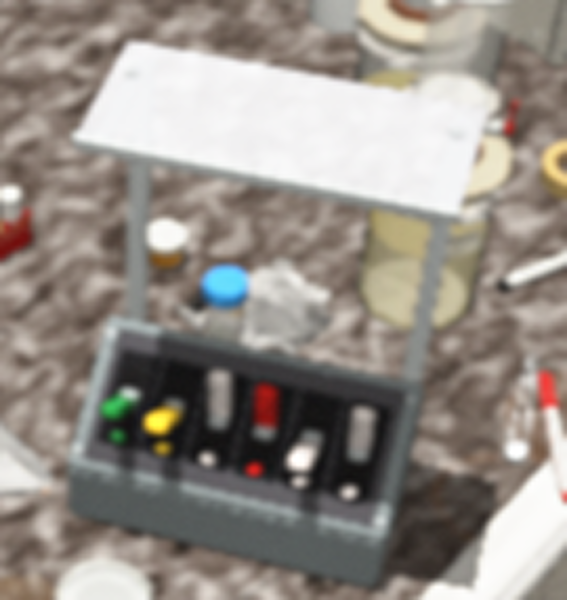

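View pics/t0z.png

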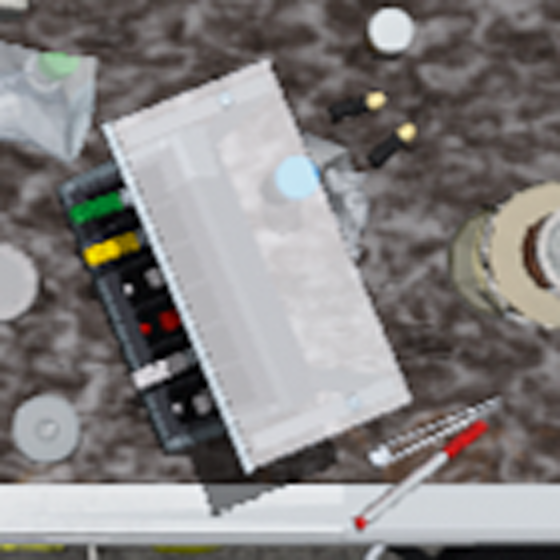

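```bash
cat > h.py <<'E'
import numpy as np,cv2
def load(n): return dict(np.load(n+".npz",allow_pickle=True))
def f(im): return im["pixels"].shape[0]/2/np.tan(np.radians(float(im["fovy"]))/2)
def cloud(im):
    H,W=im["depth"].shape; u,v=np.meshgrid(np.arange(W),np.arange(H)); d=im["depth"]; F=f(im)
    P=np.stack([(u-im["cx"])/F*d,(v-im["cy"])/F*d,d],-1)
    T=im["pose"]; Pw=P@T[:3,:3].T+T[:3,3]; Pw[d<=0]=np.nan; return Pw
def ray(im,u,v):
    F=f(im); r=im["pose"][:3,:3]@np.array([(u-im["cx"])/F,(v-im["cy"])/F,1.]); return im["pose"][:3,3],r/np.linalg.norm(r)
def onz(im,u,v,z):
    o,r=ray(im,u,v); return o+r*(z-o[2])/r[2]
def proj(im,p):
    T=im["pose"]; c=T[:3,:3].T@(np.asarray(p)-T[:3,3]); F=f(im); return np.array([c[0]/c[2]*F+im["cx"],c[1]/c[2]*F+im["cy"]])
E
python3 - <<'E'
from h import *
np.set_printoptions(precision=3,suppress=True)
s=load("scene0");t=load("top0")
# table height
for n,im in(("s",s),("t",t)):
    P=cloud(im).reshape(-1,3); m=(abs(P[:,2])<.02)&(P[:,0]>.3)&(P[:,0]<.9)&(abs(P[:,1])<.5); print(n,"table z med",np.median(P[m,2]))
# shield: points around z .34
for n,im,(a,b,c,d) in(("s",s,(110,170,240,355)),("t",t,(150,265,258,350))):
    P=cloud(im)[a:b,c:d]; m=(P[...,2]>.325)&(P[...,2]<.365); q=P[m]; print(n,len(q),np.median(q[:,2]), q.min(0),q.max(0))
    if len(q)>50:
        r=cv2.minAreaRect((q[:,:2]*1000).astype(np.float32)); print(r, cv2.boxPoints(r).tolist())
# panel: scene cloud
P=cloud(s); 
for v in range(195,252,4): print(v,[np.round(P[v,u],3).tolist() for u in (262,275,290,305,318)])
E
```

```text
s table z med 0.0004767749479583916
t table z med -0.0006095386951350257
s 2716 0.3535662917052603 [ 0.402 -0.274  0.325] [0.669 0.069 0.36 ]
((565.9102783203125, -103.69764709472656), (240.52410888671875, 282.3193054199219), 22.735620498657227) [[400.4375305175781, -19.98519515991211], [509.5481262207031, -280.36773681640625], [731.383056640625, -187.41009521484375], [622.2724609375, 72.97244262695312]]
t 4222 0.35260475629594146 [ 0.404 -0.132  0.344] [0.667 0.065 0.361]
((535.9003295898438, -33.40055847167969), (240.84860229492188, 117.82486724853516), 22.334964752197266) [[402.12255859375, -24.671585083007812], [446.8984375, -133.65699768066406], [669.6781005859375, -42.12953186035156], [624.9022216796875, 66.85588073730469]]
195 [[0.622, 0.0, 0.116], [0.586, -0.019, 0.124], [0.595, -0.116, 0.045], [0.579, -0.187, 0.001], [0.545, -0.216, 0.001]]
199 [[0.61, 0.015, 0.117], [0.579, -0.01, 0.118], [0.541, -0.035, 0.124], [0.566, -0.167, 0.005], [0.533, -0.198, 0.003]]
203 [[0.602, 0.024, 0.113], [0.571, -0.001, 0.114], [0.533, -0.025, 0.12], [0.497, -0.052, 0.124], [0.466, -0.074, 0
[... 745 characters left out ...]
2, 0.056], [0.527, 0.052, 0.064], [0.489, 0.028, 0.071], [0.45, 0.008, 0.083], [0.422, -0.018, 0.082]]
235 [[0.56, 0.072, 0.037], [0.522, 0.058, 0.054], [0.483, 0.036, 0.065], [0.445, 0.013, 0.073], [0.415, -0.009, 0.077]]
239 [[0.56, 0.072, 0.018], [0.522, 0.057, 0.034], [0.48, 0.038, 0.05], [0.441, 0.018, 0.063], [0.411, -0.006, 0.065]]
243 [[0.558, 0.074, 0.001], [0.52, 0.058, 0.017], [0.477, 0.041, 0.036], [0.437, 0.022, 0.051], [0.403, 0.005, 0.063]]
247 [[0.548, 0.086, 0.001], [0.519, 0.057, -0.003], [0.478, 0.036, 0.011], [0.434, 0.023, 0.035], [0.401, 0.003, 0.044]]
251 [[0.541, 0.095, -0.004], [0.509, 0.07, -0.002], [0.473, 0.042, 0.002], [0.433, 0.02, 0.014], [0.399, 0.005, 0.028]]
```

```bash
cat >> h.py <<'E'
yaw=np.radians(-67.67); O=np.array([.5217,.0013,0])
def RC(yaw=yaw): c,s_=np.cos(yaw),np.sin(yaw); return np.array([[c,-s_,0],[s_,c,0],[0,0,1]])
up=np.array([np.cos(np.radians(35)),0,np.sin(np.radians(35))]); nn=np.array([-np.sin(np.radians(35)),0,np.cos(np.radians(35))])
def toC(P): return (P-O)@RC()
def toP(P): # panel coords: s (slope), y, n
    q=toC(P)-np.array([0,0,.095]); return np.stack([q@up,q[...,1],q@nn],-1)
def fromP(p): p=np.asarray(p,float); q=np.outer(p[...,0],up).reshape(p.shape)+np.outer(p[...,2],nn).reshape(p.shape)+np.array([0,0,.095]); q[...,1]+=p[...,1]; return q@RC().T+O
E
python3 - <<'E'
from h import *
np.set_printoptions(precision=1,suppress=True,linewidth=150)
for nm in ("scene0","top0"):
    im=load(nm); P=cloud(im); p=toP(P)*1000; c=toC(P)*1000
    m=(abs(p[...,1])<125)&(abs(p[...,0])<75)&(abs(p[...,2])<12)
    q=p[m]; h,e=np.histogram(q[:,2],bins=np.arange(-12,13,1)); print(nm,dict(zip(e[:-1].astype(int).tolist(),h.tolist())))
    A=np.c_[q[:,:2],np.ones(len(q))]; k=abs(q[:,2])<4
    for _ in range(4):
        w=np.linalg.lstsq(A[k],q[k,2],rcond=None)[0]; k=abs(q[:,2]-A@w)<1.5
    print("n = a s + b y + c",w*[1000,1000,1],k.sum())
    # front face of console: z 10..45 , x around -66
    m=(c[...,2]>8)&(c[...,2]<45)&(abs(c[...,1])<110)&(abs(c[...,0]+66)<15); q=c[m]
    if len(q)>20: print("front x med",np.median(q[:,0]),np.polyfit(q[:,1],q[:,0],1),len(q))
    # extremes in y for pts on/near panel rim
    m=(p[...,2]>-3)&(p[...,2]<15)&(abs(p[...,0])<60)&(abs(p[...,1])<140); q=p[m]; print("y range",np.percentile(q[:,1],[.5,99.5]))
    # lever points by colour
    px=im["pixels"].astype(int); hsv=cv2.cvtColor(im["pixels"],cv2.COLOR_BGR2HSV)
    hh,ss,vv=hsv[...,0].astype(int),hsv[...,1],hsv[...,2]
    for col,mm in (("red",((hh<8)|(hh>172))&(ss>150)),("yel",(hh>20)&(hh<35)&(ss>150)),("grn",(hh>45)&(hh<80)&(ss>130)),("wht",(ss<60)&(vv>110))):
        m=mm&(abs(p[...,1])<112)&(p[...,0]>-60)&(p[...,0]<60)&(p[...,2]>2)&(p[...,2]<75)
        m&=(c[...,2]<200)
        q=p[m]
        if col=="wht":
            for y0 in (-85,-51,-17,17,51,85):
                r=q[abs(q[:,1]-y0)<12]; 
                if len(r): print(col,y0,len(r)); print(r[np.argsort(-r[:,2])][:6])
        else:
            print(col,len(q),np.median(q,0)); print(q[np.argsort(-q[:,2])][:14])
E
```

```text
scene0 {-12: 20, -11: 21, -10: 14, -9: 22, -8: 26, -7: 40, -6: 53, -5: 53, -4: 83, -3: 117, -2: 180, -1: 227, 0: 336, 1: 374, 2: 329, 3: 315, 4: 276, 5: 213, 6: 152, 7: 88, 8: 62, 9: 29, 10: 14, 11: 6}
n = a s + b y + c [0.  0.7 1.1] 1024
front x med -51.88799926692239 [ -0.  -52.1] 215
y range [-115.6  116.3]
red 75 [ 10.  -18.2  31.7]
[[ 16.6 -16.2  62.9]
 [ 20.1 -18.2  62.7]
 [ 19.6 -15.2  61.1]
 [ 21.1 -20.8  60.5]
 [ 16.3 -13.   60.1]
 [ 22.  -11.6  60. ]
 [ 19.3 -12.2  59. ]
 [ 22.8 -14.2  58.6]
 [ 15.7 -21.9  58.5]
 [ 17.9 -18.4  58.2]
 [ 22.2 -23.2  57.2]
 [ 15.2 -19.   57.1]
 [ 14.6 -16.2  57. ]
 [ 18.8 -21.   56.7]]
yel 58 [-18.8  51.   30.5]
[[-20.7  52.3  60.8]
 [-23.5  51.6  60.5]
 [-18.5  55.9  60.4]
 [-22.   46.   60.2]
 [-19.9  49.6  59.8]
 [-19.1  46.9  59. ]
 [-25.4  48.3  58.8]
 [-24.7  45.5  58.5]
 [-17.5  53.6  57.7]
 [-26.   51.3  57.7]
 [-26.6  54.4  56.5]
 [-22.3  49.5  55.9]
 [-16.4  51.3  54.2]
 [-23.4  55.7  53.4]]
grn 34 [-17.6  83.6  43.9]
[[-17.1  86.6  61.8]
 [-18.3  80.4  60.3]
 [-16.2  84.1  60. ]
 [-22.5  85.5  59.8]
 [-21.1  79.8  59.6]
 [-21.8  82.
[... 2146 characters left out ...]
6  54.1]
 [-11.3  85.9  53.5]]
wht -85 10
[[ 24.3 -86.6  59.7]
 [ 19.1 -88.5  58.7]
 [ 20.3 -85.7  58.3]
 [ 22.6 -80.1  57.7]
 [ 16.6 -82.1  55.3]
 [ 19.6 -83.1  55. ]]
wht -51 51
[[-19.7 -50.1  58.2]
 [-24.6 -51.9  57.9]
 [-21.8 -53.1  57.1]
 [-18.3 -44.5  56. ]
 [-16.5 -48.5  55.7]
 [-20.9 -57.1  55.3]]
wht -17 3
[[ 18.3 -19.4  31.9]
 [ 15.4 -12.6  27.8]
 [  2.2 -27.2   3. ]]
wht 17 14
[[26.4 13.3 58.3]
 [26.7 16.1 56.6]
 [22.6 17.2 55.2]
 [23.8 20.  54.9]
 [20.8 14.4 54.4]
 [19.1 21.2 52.4]]
wht 51 4
[[ 4.7 54.8  7.6]
 [ 3.  51.9  6.9]
 [ 1.8 44.9  4. ]
 [ 1.3 62.   2.6]]
wht 85 12
[[ 1.2 88.1 14.6]
 [-0.7 85.3 13.8]
 [ 0.4 84.2  9.7]
 [ 3.  90.   9.4]
 [-1.3 81.4  9.2]
 [ 1.3 80.1  8. ]]
```

```bash
cat >> h.py <<'E'
from scipy.spatial.transform import Rotation as Ro
def target(lean_deg,flip=1,jaw="s"):
    a=np.radians(35+lean_deg); X=RC()@np.array([np.sin(a),0,-np.cos(a)])
    Y=RC()@np.array([0,1,0])
    if jaw=="s": Y=flip*Y; Z=np.cross(X,Y)
    else: Z=flip*Y; Y=np.cross(Z,X)
    return Ro.from_matrix(np.c_[X,Y,Z])
E
python3 - <<'E'
from h import *
np.set_printoptions(precision=3,suppress=True,linewidth=150)
R=Ro.from_quat([ 0.4268,0.5644,-0.4263,0.5636]); print(R.as_matrix())
for jaw in "sy":
  for fl in(1,-1):
    T=target(10,fl,jaw); print(jaw,fl,(R.inv()*T).as_rotvec(degrees=True),np.degrees((R.inv()*T).magnitude())); print(T.as_matrix())
t=load("top0");P=cloud(t)
print("heights>0.15 blobs:")
m=((P[...,2]>.1)&(P[...,0]>.3)).astype(np.uint8)
n,l,st,ce=cv2.connectedComponentsWithStats(m)
for i in range(1,n):
    if st[i,4]>40: q=P[l==i]; print(st[i,4],np.median(q,0),q.min(0),q.max(0))
E
```

```text
[[-0.     0.962  0.272]
 [ 0.001  0.272 -0.962]
 [-1.    -0.    -0.001]]
s 1 [ -6.19  -45.027   2.567] 45.52264591493913
[[ 0.269  0.925  0.269]
 [-0.654  0.38  -0.654]
 [-0.707 -0.     0.707]]
s -1 [160.643   3.8    66.666] 173.968463989451
[[ 0.269 -0.925 -0.269]
 [-0.654 -0.38   0.654]
 [-0.707  0.    -0.707]]
y 1 [-90.995 -37.761 -33.688] 104.11954462908353
[[ 0.269 -0.269  0.925]
 [-0.654  0.654  0.38 ]
 [-0.707 -0.707  0.   ]]
y -1 [ 78.801 -32.704  36.658] 92.8597351057965
[[ 0.269  0.269 -0.925]
 [-0.654 -0.654 -0.38 ]
 [-0.707  0.707  0.   ]]
heights>0.15 blobs:
8025 [1.18  0.239 0.138] [ 0.902 -0.759  0.1  ] [1.187 0.914 0.369]
551 [0.987 0.002 0.149] [ 0.958 -0.041  0.1  ] [1.028 0.04  0.165]
101 [0.94  0.079 0.116] [0.924 0.063 0.103] [0.956 0.095 0.123]
105 [0.938 0.038 0.116] [0.922 0.021 0.101] [0.957 0.054 0.123]
419 [ 0.846 -0.593  0.129] [ 0.817 -0.633  0.1  ] [ 0.879 -0.545  0.203]
1199 [ 0.701 -0.68   0.143] [ 0.597 -0.722  0.1  ] [ 0.847 -0.657  0.217]
185 [0.807 0.552 0.112] [0.771 0.497 0.101] [0.84  0.605 0.125]
354 [0.707 0.363 0.13 ] [0.679 0.318 0.101] [0.749 0.401 0.202]
1947 [ 0.672 -0.439  0.248] [ 0.622 -0.512  0.1  ] [ 0.735 -0.399  0.367]
692 [0.683 0.567 0.211] [0.654 0.547 0.1  ] [0.721 0.611 0.228]
4570 [ 0.536 -0.03   0.352] [ 0.404 -0.154  0.1  ] [0.667 0.08  0.361]
1686 [ 0.548 -0.272  0.264] [ 0.496 -0.343  0.101] [ 0.606 -0.233  0.365]
172 [0.451 0.424 0.12 ] [0.408 0.366 0.1  ] [0.5   0.451 0.129]
```

```bash
python3 -m inch '[-0.5,0.1,-0.2,0,0,0,0, -1,0.3,-0.5,0,0,0,0, -1,0.5,-0.8,0,0,0,0, -1,0.5,-0.8,0,0,0,0, -1,0.5,-0.8,0,0,0,0, -1,0.5,-0.8,0,0,0,0, -1,0.5,-0.8,0,0,0,0, -1,0.5,-0.8,0,0,0,0]' 20
python3 - <<'E'
from h import *
np.set_printoptions(precision=3,suppress=True,linewidth=150)
for p in ([.045,-.017,.12],[.045,-.017,.035],[-.055,.051,.035]): print(p,fromP(p))
from station import env
s=env.read_state();print(s["qpos"],s["eef_pos"],s["tcp_rot"])
E
```

```text
time: 0.77
eef_pos: [0.2251, -0.4174, 0.4358]
tcp_rot: [0.425, 0.563, -0.426, 0.567]
force: [0.6, -0.2, 0.4]
finger_gap: 0.0001
[0.045, -0.017, 0.12] [0.494 0.024 0.219]
[0.045, -0.017, 0.035] [ 0.512 -0.021  0.149]
[-0.055, 0.051, 0.035] [0.544 0.081 0.092]
[ 1.108  0.011 -0.097  1.661  0.001  1.464 -0.28 ] [ 0.225 -0.417  0.436] [ 0.425  0.563 -0.426  0.567]
```

```bash
python3 -m inch '[-0.2,0.4,-0.35,0,0,0,0, -0.4,0.86,-0.75,0,0,0,0, -0.4,0.86,-0.75,0,0,0,0, -0.4,0.86,-0.75,0,0,0,0, -0.4,0.86,-0.75,0,0,0,0, -0.4,0.86,-0.75,0,0,0,0, -0.4,0.86,-0.75,0,0,0,0]'; python3 -c "
from station import env
import numpy as np;print(np.round(env.read_state()['qpos'],3))"
```

```text
time: 1.35
eef_pos: [0.3506, -0.2241, 0.5133]
tcp_rot: [0.425, 0.565, -0.424, 0.567]
force: [-0.6, -0.8, 0.9]
finger_gap: -0.0002
[ 0.895 -0.103 -0.354  1.599 -0.036  1.637 -0.747]
```

```bash
python3 -m inch '[0,0.2,-0.4,0,0,0,0, 0,0.46,-0.9,0,-0.015,0,0, 0,0.46,-0.9,0,-0.03,0,0, 0,0.46,-0.9,0,-0.045,0,0, 0,0.46,-0.9,0,-0.055,0,0, 0,0.46,-0.9,0,-0.055,0,0, 0,0.46,-0.9,0,-0.055,0,0]'; python3 -c "
from station import env
import numpy as np;s=env.read_state();print(np.round(s['qpos'],3))
from h import *
R=Ro.from_quat(s['tcp_rot']);print((R.inv()*target(10)).as_rotvec()/2/np.pi, (R.inv().apply(np.array([.43,.19,.40])-s['eef_pos'])/.2))"
```

```text
time: 1.93
eef_pos: [0.3871, -0.0287, 0.5113]
tcp_rot: [0.345, 0.459, -0.492, 0.654]
force: [-0.4, -1.3, -0.7]
finger_gap: -0.0
[ 0.751 -0.279 -0.769  1.717  0.141  1.532 -1.297]
[-0.01478698 -0.06968067  0.0094727 ] [ 0.18561615  0.50908176 -1.12164154]
```

```bash
python3 -m inch '[0.1,0.2,-0.4,0,-0.01,0,0, 0.15,0.4,-0.9,0,-0.02,0,0, 0.15,0.5,-1,-0.01,-0.035,0,0, 0.15,0.5,-1,-0.01,-0.05,0.01,0, 0.15,0.5,-1,-0.015,-0.07,0.01,0, 0.15,0.5,-1,-0.015,-0.07,0.01,0, 0.15,0.5,-1,-0.015,-0.07,0.01,0]'; python3 -c "
from station import env
import numpy as np;s=env.read_state();print(np.round(s['qpos'],3))
from h import *
R=Ro.from_quat(s['tcp_rot']);print((R.inv()*target(10)).as_rotvec()/2/np.pi, (R.inv().apply(fromP([.045,-.017,.12])-s['eef_pos'])/.2))
im=env.get_image('scene');cv2.imwrite('pics/s1.png',im['pixels'])"
```

```text
time: 2.52
eef_pos: [0.4261, 0.1288, 0.4293]
tcp_rot: [0.222, 0.333, -0.52, 0.755]
force: [0.8, -2.1, 1.0]
finger_gap: -0.0
[ 0.309  0.198 -1.25   1.778  0.79   1.765 -2.206]
[-0.00116976 -0.00604642  0.00339703] [ 1.18380311  0.13811775 -0.26650518]
```

View pics/s1.png

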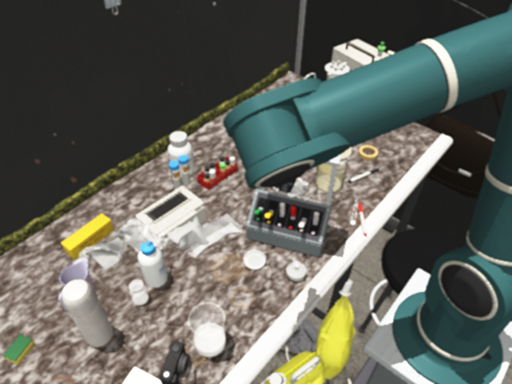

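```bash
cat > kin.py <<'E'
import numpy as np, itertools
from scipy.spatial.transform import Rotation as Ro
from scipy.optimize import least_squares
Q=np.array([[ 1.2535,0.418,-0.0103,1.6142,0.0047,1.1107,-0.053],[1.108,0.011,-0.097,1.661,0.001,1.464,-0.28],[0.895,-0.103,-0.354,1.599,-0.036,1.637,-0.747],[0.751,-0.279,-0.769,1.717,0.141,1.532,-1.297],[0.309,0.198,-1.25,1.778,0.79,1.765,-2.206]])
X=np.array([[.1701,-.601,.2306],[.2251,-.4174,.4358],[.3506,-.2241,.5133],[.3871,-.0287,.5113],[.4261,.1288,.4293]])
QT=Ro.from_quat([[.4268,.5644,-.4263,.5636],[.425,.563,-.426,.567],[.425,.565,-.424,.567],[.345,.459,-.492,.654],[.222,.333,-.52,.755]])
rz=lambda a:Ro.from_euler('z',a); ry=lambda a:Ro.from_euler('y',a)
def chain(q,sg):
    R=Ro.identity(); out=[]
    for i in range(7):
        R=R*(rz(sg[i]*q[i]) if i%2==0 else ry(sg[i]*q[i])); out.append(R)
    return out
E
python3 - <<'E'
from kin import *
res=[]
for sg in itertools.product([-1,1],repeat=7):
    D=[chain(q,sg)[-1].inv()*QT[i] for i,q in enumerate(Q)]
    m=Ro.concatenate(D).mean(); e=max((m.inv()*d).magnitude() for d in D); res.append((e,sg,m.as_matrix().round(3).tolist()))
res.sort(key=lambda r:r[0])
for r in res[:4]: print(r)
sg=res[0][1]
# positions: linear in offsets: p = b + R1*o1 + R2*o2 + ... 
A=[];b=[]
for q,x in zip(Q,X):
    ch=chain(q,sg)
    # params: h(z), shoulder offset after R1 (x), upper len after R3 z,x offset; fore len after R5 z,x... tool after R7 z
    M=np.c_[[0,0,1],ch[2].as_matrix()[:,2],ch[4].as_matrix()[:,2],ch[6].as_matrix()[:,2]]
    A.append(M);b.append(x)
A=np.vstack(A);b=np.hstack(b); w,r,_,_=np.linalg.lstsq(A,b,rcond=None); print(w, np.abs(A@w-b).reshape(-1,3).round(4))
A2=[]
for q in Q:
    ch=chain(q,sg); A2.append(np.c_[[0,0,1],ch[2].as_matrix()[:,[0,1,2]],ch[4].as_matrix()[:,[0,1,2]],ch[6].as_matrix()[:,2]])
A2=np.vstack(A2); w,r,_,_=np.linalg.lstsq(A2,b,rcond=None); print(w, np.abs(A2@w-b).max())
E
```

```text
(0.0010764590669287836, (-1, 1, -1, 1, -1, 1, -1), [[-0.0, 0.0, -1.0], [0.0, 1.0, 0.0], [1.0, -0.0, -0.0]])
(0.34647563815846955, (1, -1, 1, -1, 1, -1, 1), [[-0.037, -0.525, 0.851], [-0.129, -0.842, -0.525], [0.991, -0.129, -0.037]])
(0.3482156634578817, (-1, 1, -1, -1, 1, 1, 1), [[-0.03, -0.067, 0.997], [-0.115, 0.991, 0.063], [-0.993, -0.113, -0.037]])
(0.5037855754673936, (1, -1, 1, 1, -1, -1, -1), [[0.052, 0.476, -0.878], [-0.244, -0.846, -0.474], [-0.968, 0.239, 0.072]])
[0.32309894 0.5014114  0.46598671 0.3441088 ] [[0.028  0.0131 0.0008]
 [0.0246 0.018  0.0025]
 [0.0165 0.0249 0.0037]
 [0.0097 0.0148 0.0038]
 [0.002  0.0027 0.0108]]
[ 0.29115329 -0.00646669 -0.02727668  0.49040025 -0.03043163 -0.00214933
  0.46788423  0.32923623] 0.004283183256848844
```

```bash
cat >> kin.py <<'E'
sg=(-1,1,-1,1,-1,1,-1)
W=np.array([ 0.29115329,-0.00646669,-0.02727668,0.49040025,-0.03043163,-0.00214933,0.46788423,0.32923623])
MT=Ro.from_matrix([[0,0,-1],[0,1,0],[1,0,0]])
lo=np.array([-2.81,-.39,-1.27,.06,-1.19,.19,-2.82]);hi=np.array([2.81,2.02,1.25,2.57,4.33,2,2.82])
def fk(q,full=False):
    ch=chain(q,sg); sh=np.array([0,0,W[0]]); el=sh+ch[2].apply(W[1:4]); wr=el+ch[4].apply(W[4:7]); t=wr+ch[6].apply([0,0,W[7]])
    R=ch[6]*MT
    return (t,R,sh,el,wr) if full else (t,R)
def ik(p,R,q0):
    f=lambda q:np.r_[10*(fk(q)[0]-p),(R.inv()*fk(q)[1]).as_rotvec()]
    r=least_squares(f,np.clip(q0,lo+.01,hi-.01),bounds=(lo,hi)); return r.x,np.abs(r.fun).max()
E
python3 - <<'E'
from kin import *; from h import *
np.set_printoptions(precision=2,suppress=True,linewidth=170)
rng=np.random.default_rng(0)
g=np.stack(np.meshgrid(np.linspace(-.021,.096,5),np.linspace(-.12,.12,9),[.34,.353]),-1).reshape(-1,3)
sh=g@RC().T+O
def segd(a,b,P):
    t=np.clip((P-a)@(b-a)/((b-a)@(b-a)),0,1); return np.linalg.norm(P-a-t[:,None]*(b-a),axis=1).min()
def tgt(lean,s,y,n): return fromP([s,y,n])
for lean in (10,20):
  for jaw,fl in (("s",1),("s",-1),("y",1),("y",-1)):
    R=target(lean,fl,jaw)
    for nm,p in (("red",[.045,-.017,.035]),("grn",[-.02,.085,.035]),("gr0",[-.055,.085,.035])):
        best=None; sols=[]
        for k in range(25):
            q,e=ik(fromP(p),R,rng.uniform(lo,hi))
            if e<2e-3:
                t,_,s0,el,wr=fk(q,True); c1=segd(el,wr,sh);c2=segd(wr,t,sh); mar=np.minimum(q-lo,hi-q).min()
                sols.append((min(c1,c2,0.12)+min(mar,.15)*.3,c1,c2,mar,q,wr))
        sols.sort(key=lambda z:-z[0])
        print(lean,jaw,fl,nm,len(sols),*( [np.array(sols[0][1:4]),sols[0][4],sols[0][5]] if sols else []))
E
```

```text
Still running in the background as job /tmp/bash_jobs.1000/74c12c0a63a5 (pid 751). You'll get a notice when it ends.
```

```bash
cat /tmp/bash_jobs.1000/74c12c0a63a5/stdout; nproc
```

```text
4
```

```bash
kill -- -$(cat /tmp/bash_jobs.1000/74c12c0a63a5/pid); export OMP_NUM_THREADS=1
cat > kin2.py <<'E'
import numpy as np
from scipy.optimize import least_squares
from math import sin,cos
W=np.array([ 0.29115329,-0.00646669,-0.02727668,0.49040025,-0.03043163,-0.00214933,0.46788423,0.32923623])
MT=np.array([[0,0,-1],[0,1,0],[1,0,0.]])
lo=np.array([-2.81,-.39,-1.27,.06,-1.19,.19,-2.82]);hi=np.array([2.81,2.02,1.25,2.57,4.33,2,2.82])
def fk(q,full=False):
    R=np.eye(3);ch=[]
    for i in range(7):
        c,s=cos(q[i]),sin(q[i])
        M=np.array([[c,s,0],[-s,c,0],[0,0,1]]) if i%2==0 else np.array([[c,0,s],[0,1,0],[-s,0,c]])
        R=R@M; ch.append(R)
    sh=np.array([0,0,W[0]]); el=sh+ch[2]@W[1:4]; wr=el+ch[4]@W[4:7]; t=wr+ch[6]@[0,0,W[7]]
    return (t,R@MT,sh,el,wr) if full else (t,R@MT)
def res(q,p,R):
    t,r=fk(q); E=R.T@r; return np.r_[10*(t-p),E[2,1]-E[1,2],E[0,2]-E[2,0],E[1,0]-E[0,1],3-np.trace(E)]
def ik(p,R,q0):
    r=least_squares(res,np.clip(q0,lo+.01,hi-.01),bounds=(lo,hi),args=(p,R),max_nfev=60); return r.x,np.abs(r.fun).max()
E
cat > scan.py <<'E'
from kin2 import *; from h import *
import sys,time
np.set_printoptions(precision=2,suppress=True,linewidth=170)
rng=np.random.default_rng(0)
g=np.stack(np.meshgrid(np.linspace(-.021,.096,5),np.linspace(-.12,.12,9),[.34,.353]),-1).reshape(-1,3)
sh=g@RC().T+O
def segd(a,b,P):
    t=np.clip((P-a)@(b-a)/((b-a)@(b-a)),0,1); return np.linalg.norm(P-a-t[:,None]*(b-a),axis=1).min()
for lean in (10,):
  for jaw,fl in (("s",1),("s",-1),("y",1),("y",-1)):
    R=target(lean,fl,jaw).as_matrix()
    for nm,p in (("red",[.045,-.017,.035]),("grn",[-.02,.085,.035])):
        sols=[]; t0=time.time()
        for k in range(30):
            q,e=ik(fromP(p),R,rng.uniform(lo,hi))
            if e<2e-3:
                t,_,s0,el,wr=fk(q,True); c1=segd(el,wr,sh);c2=segd(wr,t,sh); mar=np.minimum(q-lo,hi-q).min()
                sols.append((min(c1,c2,0.12)+min(mar,.15)*.3,c1,c2,mar,q,el,wr))
        sols.sort(key=lambda z:-z[0])
        print(lean,jaw,fl,nm,len(sols),round(time.time()-t0,1))
        for z in sols[:3]: print("   ",np.array(z[1:4]),*z[4:],flush=True)
E
timeout 300 python3 scan.py
```

```text
10 s 1 red 17 1.3
    [0.2  0.11 0.22] [-1.28  0.64  1.03  2.15  0.43  0.64 -1.89] [0.09 0.26 0.7 ] [0.42 0.19 0.38]
    [0.2  0.11 0.43] [-0.75  0.4   0.36  2.14  0.9   0.88 -2.27] [0.15 0.1  0.75] [0.42 0.19 0.38]
    [0.2  0.11 0.43] [-0.79  0.41  0.4   2.14  0.88  0.87 -2.26] [0.14 0.11 0.75] [0.42 0.19 0.38]
10 s 1 grn 14 1.4
    [0.25 0.17 0.61] [-0.85  0.64  0.42  1.89  0.72  0.89 -2.21] [0.2  0.19 0.7 ] [0.5  0.28 0.35]
    [0.25 0.17 0.52] [-0.68  0.6   0.2   1.89  0.84  0.97 -2.3 ] [0.22 0.15 0.7 ] [0.5  0.28 0.35]
    [0.23 0.17 0.4 ] [-0.35  0.6  -0.22  1.88  1.04  1.14 -2.42] [0.27 0.07 0.7 ] [0.5  0.28 0.35]
10 s -1 red 22 0.9
    [0.17 0.11 0.22] [ 0.41  0.64 -1.05  2.11  1.33  1.45  0.6 ] [ 0.27 -0.14  0.67] [0.42 0.19 0.38]
    [0.16 0.11 0.19] [ 0.43  0.65 -1.08  2.11  1.34  1.47  0.6 ] [ 0.28 -0.15  0.67] [0.42 0.19 0.38]
    [0.2  0.11 0.45] [-0.07  0.41 -0.43  2.12  1.12  1.12  0.71] [ 0.2  -0.01  0.74] [0.42 0.19 0.38]
10 s -1 grn 19 1.0
    [0.16 0.17 0.33] [ 0.17  0.83 -0.94  1.86  1.37  1.54  0.59] [ 0.37 -0.08  0.61] [0.5  0.28 0.35]
    [0.24 0.17 0.69] [-0
[... 753 characters left out ...]
  1.9   0.6   0.83 -0.55] [0.18 0.23 0.69] [0.5  0.28 0.35]
10 y -1 red 18 0.9
    [0.18 0.11 0.38] [ 0.3   0.54 -0.89  2.12  1.26  1.33  2.2 ] [ 0.25 -0.1   0.7 ] [0.42 0.19 0.38]
    [0.19 0.11 0.45] [ 0.12  0.46 -0.66  2.12  1.19  1.21  2.24] [ 0.22 -0.05  0.73] [0.42 0.19 0.38]
    [0.2  0.11 0.36] [-0.81  0.41  0.43  2.14  0.87  0.86  2.46] [0.14 0.12 0.75] [0.42 0.19 0.38]
10 y -1 grn 11 0.8
    [0.16 0.17 0.33] [ 0.16  0.83 -0.94  1.86  1.36  1.54  2.16] [ 0.37 -0.08  0.61] [0.5  0.28 0.35]
    [0.24 0.17 0.45] [-0.56  0.59  0.05  1.89  0.92  1.03  2.37] [0.24 0.12 0.7 ] [0.5  0.28 0.35]
    [0.24 0.17 0.51] [-0.39  0.6  -0.17  1.88  1.02  1.12  2.31] [0.27 0.08 0.7 ] [0.5  0.28 0.35]
```

```bash
export OMP_NUM_THREADS=1
cat > sim.py <<'E'
from scan_f import *
E
sed -n '1,10p' scan.py > scan_f.py
python3 - <<'E'
from scan_f import *
q=np.array([.309,.198,-1.25,1.778,.79,1.765,-2.206])
R=target(10).as_matrix()
def go(q,p,R):
    # DLS stepping
    for _ in range(300):
        r=res(q,p,R)
        if np.abs(r).max()<1e-4: break
        J=np.array([(res(q+1e-5*np.eye(7)[i],p,R)-r)/1e-5 for i in range(7)]).T
        dq=-J.T@np.linalg.solve(J@J.T+1e-3*np.eye(len(r)),r); dq*=min(1,.05/np.abs(dq).max()); q=np.clip(q+dq,lo+.01,hi-.01)
    return q,np.abs(res(q,p,R)).max()
def rep(nm,q,e):
    t,_,s0,el,wr=fk(q,True); print(nm,q,"err",round(e,4),"clr fore",segd(el,wr,sh).round(3),"tool",segd(wr,t,sh).round(3),"el",el,"wr",wr)
rep("now",q,0)
for nm,p in (("red hi",[.045,-.017,.12]),("red",[.045,-.017,.035]),("redoff",[0,-.017,.035]),("yel",[-.05,.051,.035]),("grn0",[-.05,.085,.035]),("grn",[-.01,.085,.035])):
    q,e=go(q,fromP(p),R); rep(nm,q,e)
E
```

```text
Traceback (most recent call last):
  File "scan_f.py", line 10
    for jaw,fl in (("s",1),("s",-1),("y",1),("y",-1)):
                                                      ^
IndentationError: expected an indented block after 'for' statement on line 10
```

```bash
export OMP_NUM_THREADS=1; sed -n '1,8p' scan.py > scan_f.py
cat >> scan_f.py <<'E'
def go(q,p,R):
    for _ in range(300):
        r=res(q,p,R)
        if np.abs(r).max()<1e-4: break
        J=np.array([(res(q+1e-5*np.eye(7)[i],p,R)-r)/1e-5 for i in range(7)]).T
        dq=-J.T@np.linalg.solve(J@J.T+1e-3*np.eye(len(r)),r); dq*=min(1,.05/np.abs(dq).max()); q=np.clip(q+dq,lo+.01,hi-.01)
    return q,np.abs(res(q,p,R)).max()
def rep(nm,q,e):
    t,_,s0,el,wr=fk(q,True); print(nm,q,"err",round(e,4),"clr fore",segd(el,wr,sh).round(3),"tool",segd(wr,t,sh).round(3),"el",el,"wr",wr)
E
cat > s2.py <<'E'
from scan_f import *
q=np.array([.309,.198,-1.25,1.778,.79,1.765,-2.206])
R=target(10).as_matrix()
rep("now",q,0)
for nm,p in (("red hi",[.045,-.017,.12]),("red",[.045,-.017,.035]),("redoff",[0,-.017,.035]),("yel",[-.05,.051,.035]),("grn0",[-.05,.085,.035]),("grn",[-.01,.085,.035])):
    q,e=go(q,fromP(p),R); rep(nm,q,e)
E
python3 s2.py
```

```text
now [ 0.31  0.2  -1.25  1.78  0.79  1.76 -2.21] err 0 clr fore 0.438 tool 0.154 el [ 0.11 -0.05  0.77] wr [0.35 0.34 0.67]
red hi [ 0.33  0.46 -1.06  2.07  1.13  1.46 -2.45] err 0.0 clr fore 0.248 tool 0.094 el [ 0.22 -0.09  0.72] wr [0.41 0.24 0.45]
red [ 0.35  0.58 -0.96  2.11  1.29  1.38 -2.52] err 0.0 clr fore 0.175 tool 0.109 el [ 0.26 -0.12  0.69] wr [0.42 0.19 0.38]
redoff [ 0.25  0.64 -0.94  2.12  1.29  1.42 -2.63] err 0.0 clr fore 0.182 tool 0.153 el [ 0.29 -0.1   0.67] wr [0.41 0.23 0.36]
yel [ 0.1   0.79 -0.88  1.94  1.32  1.49 -2.64] err 0.0 clr fore 0.179 tool 0.202 el [ 0.36 -0.06  0.62] wr [0.46 0.29 0.33]
grn0 [ 0.07  0.83 -0.87  1.86  1.33  1.51 -2.6 ] err 0.0 clr fore 0.175 tool 0.202 el [ 0.37 -0.05  0.61] wr [0.49 0.31 0.33]
grn [ 0.14  0.78 -0.88  1.86  1.33  1.49 -2.53] err 0.0 clr fore 0.172 tool 0.162 el [ 0.35 -0.07  0.63] wr [0.5  0.28 0.35]
```

```bash
cat > d.py <<'E'
# delta to panel point: python3 d.py s y n (mm)
import sys; from h import *; from station import env
np.set_printoptions(precision=4,suppress=True)
s=env.read_state(); R=Ro.from_quat(s['tcp_rot']); p=np.array(list(map(float,sys.argv[1:4])))/1000
lean=float(sys.argv[4]) if len(sys.argv)>4 else 10
print("t",s["time"],"panel now mm",toP(s["eef_pos"])*1000,"q",np.round(s["qpos"],2))
print("shift units",R.inv().apply(fromP(p)-s["eef_pos"])/.2,"turn units",(R.inv()*target(lean)).as_rotvec()/2/np.pi)
print("force panel s,y,n",np.array([RC()@up,RC()[:,1],RC()@nn])@s["force"])
E
python3 d.py 31 -17 165
```

```text
t 2.5667 panel now mm [ 59.994  -38.5724 361.7835] q [ 0.3   0.21 -1.25  1.78  0.8   1.77 -2.21]
shift units [ 0.9529  0.1262 -0.277 ] turn units [ 0.0003 -0.0061  0.003 ]
force panel s,y,n [-4.6087 -1.8125 -4.6559]
```

```bash
python3 -m inch '[0.15,0.05,-0.1,0,0,0,0, 0.3,0.1,-0.28,0,-0.006,0.003,0, 0.5,0.13,-0.28,0,-0.006,0.003,0, 0.7,0.13,-0.28,0,-0.006,0.003,0, 0.85,0.13,-0.28,0,-0.006,0.003,0, 0.95,0.13,-0.28,0,-0.006,0.003,0, 0.95,0.13,-0.28,0,-0.006,0.003,0, 0.95,0.13,-0.28,0,-0.006,0.003,0]'; python3 d.py 54 -17 35
python3 - <<'E'
from h import *
from station import env
for n in("scene","top"):
    im=env.get_image(n);cv2.imwrite(f'pics/{n}2.png',im['pixels'])
E
```

```text
time: 3.23
eef_pos: [0.4795, 0.0553, 0.2514]
tcp_rot: [0.216, 0.318, -0.517, 0.765]
force: [0.3, 0.4, 0.3]
finger_gap: -0.0002
t 3.2333 panel now mm [ 35.6082 -18.518  165.9764] q [ 0.28  0.44 -1.1   2.02  1.06  1.54 -2.45]
shift units [ 0.6609  0.0104 -0.0208] turn units [-0.001  -0.0006  0.0007]
force panel s,y,n [-0.0385  0.4761  0.4056]
```

View pics/scene2.png

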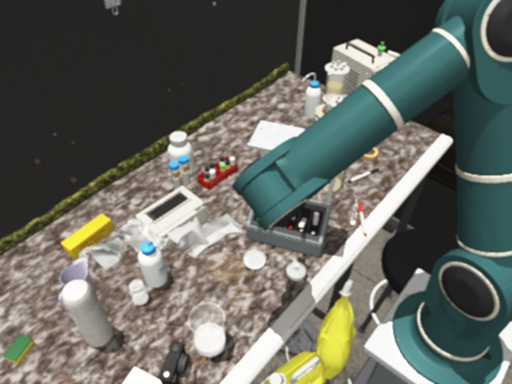

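View pics/top2.png

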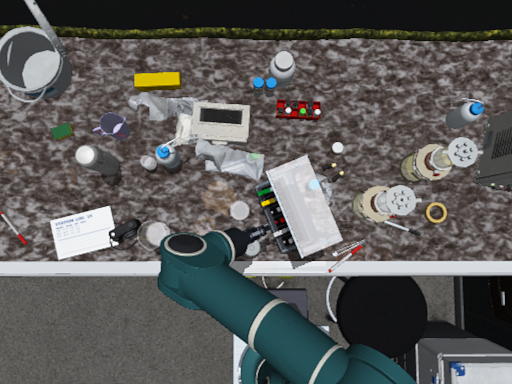

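```bash
python3 -m inch '[0.1,0.01,-0.02,0,0,0,0, 0.2,0.01,-0.02,0,0,0,0, 0.3,0.01,-0.02,0,0,0,0, 0.38,0.01,-0.02,0,0,0,0, 0.44,0.01,-0.02,0,0,0,0, 0.44,0.01,-0.02,0,0,0,0, 0.44,0.01,-0.02,0,0,0,0]'; python3 d.py 54 -17 35
python3 - <<'E'
from h import *
from station import env
for n in("top","scene"):
    im=env.get_image(n);np.savez(n+"3.npz",**im)
    b=(150,270,220,340) if n=="top" else (170,270,225,345)
    cv2.imwrite(f'pics/{n}3.png',cv2.resize(im['pixels'][b[0]:b[1],b[2]:b[3]],None,fx=5,fy=5,interpolation=cv2.INTER_CUBIC))
E
```

```text
time: 3.92
eef_pos: [0.5041, 0.0036, 0.1875]
tcp_rot: [0.216, 0.317, -0.515, 0.766]
force: [-0.6, 1.1, 0.2]
finger_gap: 0.0001
t 3.9167 panel now mm [ 45.8472 -15.4342  80.8797] q [ 0.32  0.54 -1.02  2.08  1.2   1.44 -2.51]
shift units [ 0.233  -0.0079  0.0011] turn units [-0.001  -0.0005 -0.    ]
force panel s,y,n [-0.9312 -0.1671  0.9323]
```

View pics/top3.png

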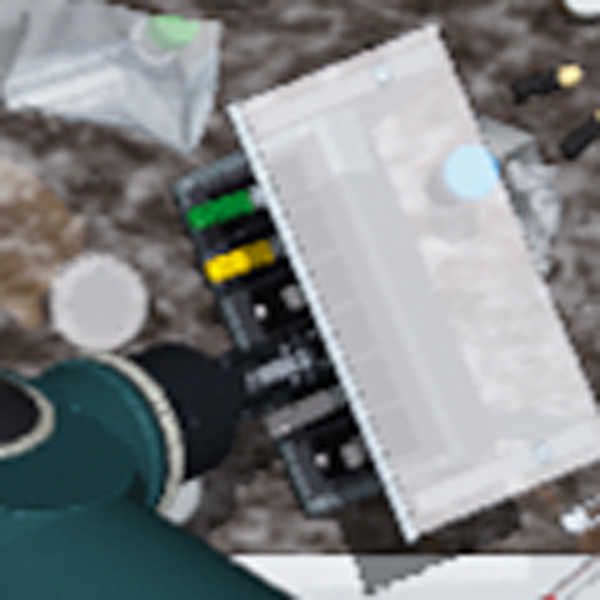

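View pics/scene3.png

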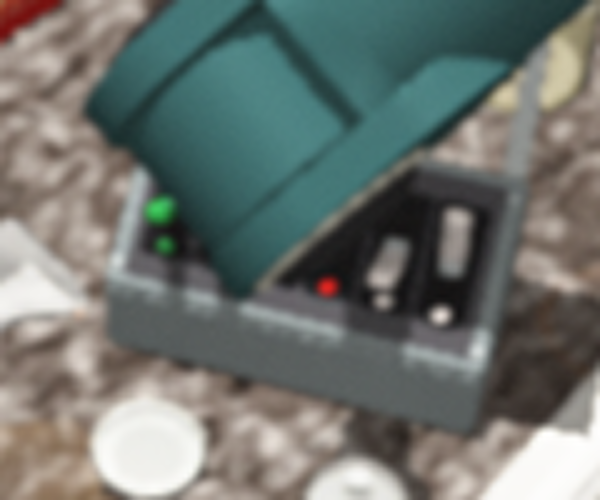

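```bash
python3 -m inch '[0.04,-0.008,0,0,0,0,0, 0.08,-0.008,0,0,0,0,0, 0.12,-0.008,0,0,0,0,0, 0.16,-0.008,0,0,0,0,0, 0.2,-0.008,0,0,0,0,0, 0.23,-0.008,0,0,0,0,0, 0.23,-0.008,0,0,0,0,0]'; python3 d.py 35 -17 35
```

```text
time: 4.6
eef_pos: [0.5147, -0.0286, 0.1534]
tcp_rot: [0.216, 0.318, -0.516, 0.766]
force: [-0.1, 0.2, 0.5]
finger_gap: 0.0001
t 4.6 panel now mm [ 53.9625 -17.8305  33.544 ] q [ 0.35  0.59 -0.97  2.11  1.29  1.39 -2.53]
shift units [-0.0233  0.0035 -0.0922] turn units [-0.001  -0.0005  0.0003]
force panel s,y,n [ 0.0537 -0.0143  0.5332]
```

```bash
python3 -m inch '[-0.003,0.002,-0.017,0,0,0,0, -0.006,0.003,-0.034,0,0,0,0, -0.009,0.003,-0.05,0,0,0,0, -0.012,0.003,-0.067,0,0,0,0, -0.015,0.003,-0.084,0,0,0,0, -0.018,0.003,-0.1,0,0,0,0, -0.02,0.003,-0.117,0,0,0,0, -0.023,0.003,-0.134,0,0,0,0, -0.026,0.003,-0.15,0,0,0,0, -0.029,0.003,-0.167,0,0,0,0, -0.029,0.003,-0.167,0,0,0,0]'; python3 d.py 10 -17 33.5
```

```text
time: 5.52
eef_pos: [0.5048, -0.0008, 0.1346]
tcp_rot: [0.216, 0.318, -0.515, 0.766]
force: [1.4, -0.7, 1.1]
finger_gap: -0.0001
t 5.5167 panel now mm [ 19.0931 -16.4384  34.9906] q [ 0.27  0.64 -0.96  2.11  1.29  1.42 -2.61]
shift units [-0.0004 -0.0031 -0.0461] turn units [-0.0009 -0.0006 -0.    ]
force panel s,y,n [1.5657 1.0045 0.261 ]
```

```bash
python3 -m inch '[-0.001,0,-0.01,0,0,0,0, -0.002,0,-0.02,0,0,0,0, -0.003,0,-0.03,0,0,0,0, -0.003,0,-0.03,0,0,0,0]'; python3 d.py 10 -17 34
python3 - <<'E'
from h import *
from station import env
im=env.get_image("top");cv2.imwrite(f'pics/top4.png',cv2.resize(im['pixels'][150:270,220:340],None,fx=5,fy=5,interpolation=cv2.INTER_CUBIC))
E
```

```text
time: 5.85
eef_pos: [0.5032, 0.0031, 0.131]
tcp_rot: [0.216, 0.318, -0.515, 0.766]
force: [1.1, 0.2, 2.0]
finger_gap: 0.0
t 5.85 panel now mm [ 13.4771 -16.4514  34.5035] q [ 0.26  0.65 -0.96  2.11  1.29  1.42 -2.62]
shift units [-0.0005 -0.0028 -0.0175] turn units [-0.0009 -0.0005 -0.    ]
force panel s,y,n [1.315  1.1311 1.5243]
```

View pics/top4.png

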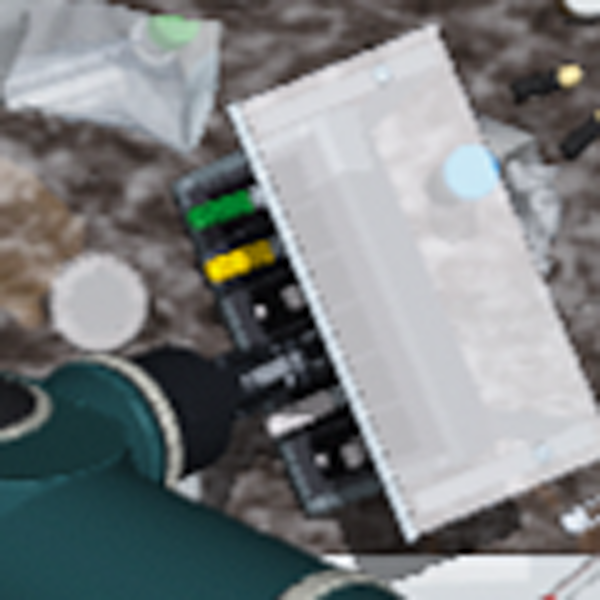

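```bash
python3 -m inch '[-0.001,-0.002,-0.006,0,0,0,0, -0.001,-0.002,-0.012,0,0,0,0, -0.001,-0.002,-0.012,0,0,0,0]'; python3 d.py 8 -17 34;  python3 -m inch '[-0.001,0,-0.005,0,0,0,0, -0.001,0,-0.005,0,0,0,0]'; python3 d.py 8 -17 34
```

```text
time: 6.15
eef_pos: [0.5023, 0.0046, 0.1296]
tcp_rot: [0.216, 0.317, -0.515, 0.766]
force: [0.9, -0.2, 0.7]
finger_gap: -0.0003
t 6.15 panel now mm [ 11.3212 -16.741   34.3223] q [ 0.26  0.65 -0.95  2.11  1.29  1.43 -2.63]
shift units [-0.0012 -0.0014 -0.0166] turn units [-0.001  -0.0005 -0.    ]
force panel s,y,n [0.8542 0.7431 0.2567]
time: 6.32
eef_pos: [0.5019, 0.0052, 0.1291]
tcp_rot: [0.216, 0.317, -0.515, 0.766]
force: [1.7, -1.7, 1.5]
finger_gap: -0.0004
t 6.3167 panel now mm [ 10.4043 -16.8083  34.2907] q [ 0.26  0.65 -0.95  2.11  1.29  1.43 -2.63]
shift units [-0.0006 -0.001  -0.0121] turn units [-0.001  -0.0005  0.    ]
force panel s,y,n [ 2.6962  0.9221 -0.095 ]
```

```bash
python3 -m inch '[-0.001,0,-0.005,0,0,0,0, -0.001,0,-0.005,0,0,0,0]'; python3 d.py 8 -17 34;  python3 -m inch '[-0.001,0,-0.005,0,0,0,0, -0.001,0,-0.005,0,0,0,0]'; python3 d.py 8 -17 34
```

```text
time: 6.48
eef_pos: [0.5016, 0.006, 0.1285]
tcp_rot: [0.216, 0.317, -0.515, 0.766]
force: [3.3, -2.5, 0.8]
finger_gap: -0.0
t 6.4833 panel now mm [  9.3796 -16.8231  34.3427] q [ 0.25  0.65 -0.95  2.11  1.29  1.43 -2.64]
shift units [ 0.0005 -0.0009 -0.0071] turn units [-0.001  -0.0005  0.    ]
force panel s,y,n [ 3.3947  2.0468 -1.4069]
time: 6.65
eef_pos: [0.5012, 0.0069, 0.1279]
tcp_rot: [0.216, 0.317, -0.515, 0.766]
force: [2.0, -1.0, -0.4]
finger_gap: 0.0003
t 6.65 panel now mm [  8.2741 -16.8392  34.3847] q [ 0.25  0.65 -0.95  2.11  1.29  1.43 -2.64]
shift units [ 0.0017 -0.0008 -0.0017] turn units [-0.001  -0.0005  0.    ]
force panel s,y,n [ 1.1531  1.4885 -1.3041]
```

```bash
python3 -m inch '[-0.001,0,-0.005,0,0,0,0, -0.001,0,-0.005,0,0,0,0]'; python3 d.py 8 -17 34;  python3 -m inch '[-0.001,0,-0.004,0,0,0,0, -0.001,0,-0.004,0,0,0,0]'; python3 d.py 8 -17 34
```

```text
time: 6.82
eef_pos: [0.5009, 0.0077, 0.1273]
tcp_rot: [0.216, 0.318, -0.515, 0.766]
force: [1.0, -2.3, 0.9]
finger_gap: -0.0002
t 6.8167 panel now mm [  7.2182 -16.8391  34.4215] q [ 0.25  0.66 -0.95  2.11  1.29  1.43 -2.64]
shift units [ 0.0027 -0.0008  0.0035] turn units [-0.001  -0.0005  0.    ]
force panel s,y,n [ 2.5755  0.0506 -0.6696]
time: 6.98
eef_pos: [0.5006, 0.0083, 0.127]
tcp_rot: [0.216, 0.317, -0.515, 0.766]
force: [1.5, -2.5, 0.1]
finger_gap: 0.0001
t 6.9833 panel now mm [  6.4454 -16.8326  34.4947] q [ 0.25  0.66 -0.95  2.11  1.29  1.43 -2.64]
shift units [ 0.0038 -0.0008  0.0072] turn units [-0.001  -0.0005  0.    ]
force panel s,y,n [ 2.4465  0.4613 -1.56  ]
```

```bash
python3 -m inch '[0,0,-0.004,0,0,0,0, 0,0,-0.004,0,0,0,0]'; python3 d.py 8 -17 34|tail -1;  python3 -m inch '[0,0,-0.004,0,0,0,0, 0,0,-0.004,0,0,0,0]'; python3 d.py 8 -17 34
```

```text
time: 7.15
eef_pos: [0.5004, 0.0089, 0.1264]
tcp_rot: [0.216, 0.318, -0.515, 0.766]
force: [0.9, -3.6, 0.4]
finger_gap: -0.0
force panel s,y,n [ 3.2652 -0.5356 -1.7673]
time: 7.32
eef_pos: [0.5003, 0.0094, 0.1259]
tcp_rot: [0.216, 0.317, -0.515, 0.766]
force: [1.7, -1.8, 1.1]
finger_gap: -0.0
t 7.3167 panel now mm [  4.9202 -16.7792  34.2252] q [ 0.24  0.66 -0.95  2.11  1.29  1.43 -2.64]
shift units [ 0.0037 -0.001   0.015 ] turn units [-0.001  -0.0005 -0.    ]
force panel s,y,n [ 2.5469  0.9199 -0.4193]
```

```bash
for i in 1; do python3 -m inch '[0,0,-0.004,0,0,0,0, 0,0,-0.004,0,0,0,0]' >/dev/null; python3 d.py 8 -17 34|grep -v shift;  python3 -m inch '[0,0,-0.004,0,0,0,0, 0,0,-0.004,0,0,0,0]'>/dev/null; python3 d.py 8 -17 34|grep -v shift; done
```

```text
t 7.4833 panel now mm [  4.415  -16.7712  34.0785] q [ 0.24  0.66 -0.95  2.11  1.29  1.43 -2.65]
force panel s,y,n [ 6.3965 -0.8791  0.3479]
t 7.65 panel now mm [  3.9995 -16.7484  33.9519] q [ 0.24  0.66 -0.95  2.11  1.29  1.43 -2.65]
force panel s,y,n [ 8.5677 -1.6836  1.2622]
```

```bash
python3 -m inch '[0,0,-0.004,0,0,0,0, 0,0,-0.004,0,0,0,0]' >/dev/null; python3 d.py 8 -17 34|grep -v shift
```

```text
t 7.8167 panel now mm [  3.5845 -16.7137  33.8485] q [ 0.24  0.66 -0.95  2.11  1.29  1.43 -2.65]
force panel s,y,n [11.6015 -1.2238  2.6734]
```

```bash
python3 -m inch '[0,0,-0.004,0,0,0,0, 0,0,-0.004,0,0,0,0]' >/dev/null; python3 d.py 8 -17 34|grep -v shift; python3 -m inch '[0,0,0,0,0,0,0, 0,0,0,0,0,0,0, 0,0,0,0,0,0,0, 0,0,0,0,0,0,0, 0,0,0,0,0,0,0, 0,0,0,0,0,0,0, 0,0,0,0,0,0,0, 0,0,0,0,0,0,0]'; python3 d.py 8 -17 34|grep -v shift
```

```text
t 7.9833 panel now mm [  3.1137 -16.6964  33.744 ] q [ 0.24  0.66 -0.95  2.11  1.29  1.43 -2.65]
force panel s,y,n [14.0687 -1.2056  3.865 ]
time: 8.65
eef_pos: [0.4999, 0.0105, 0.1245]
tcp_rot: [0.216, 0.316, -0.516, 0.766]
force: [1.7, -9.6, 10.4]
finger_gap: -0.0003
t 8.65 panel now mm [  3.1866 -16.6898  33.7673] q [ 0.24  0.66 -0.95  2.11  1.29  1.43 -2.65]
force panel s,y,n [13.7159 -2.1039  3.0482]
```

```bash
python3 -m inch '[0,0,0.03,0,0,0,0, 0,0,0.06,0,0,0,0, -0.1,0,0.06,0,0,0,0, -0.2,0,0.06,0,0,0,0, -0.35,0,0.04,0,0,0,0, -0.5,0,0,0,0,0,0, -0.6,0,-0.1,0,0,0,0, -0.6,0.1,-0.2,0,0,0,0, -0.6,0.15,-0.3,0,0,0,0, -0.6,0.15,-0.3,0,0,0,0]'; python3 d.py -58 51 100
python3 - <<'E'
from h import *
from station import env
for n in("top","scene"):
    im=env.get_image(n);np.savez(n+"5.npz",**im)
    b=(150,270,220,340) if n=="top" else (170,270,225,345)
    cv2.imwrite(f'pics/{n}5.png',cv2.resize(im['pixels'][b[0]:b[1],b[2]:b[3]],None,fx=5,fy=5,interpolation=cv2.INTER_CUBIC))
E
```

```text
time: 9.48
eef_pos: [0.4792, 0.1432, 0.1646]
tcp_rot: [0.216, 0.319, -0.514, 0.766]
force: [-0.5, 0.4, -1.1]
finger_gap: 0.0002
t 9.4833 panel now mm [-80.8155  14.632  141.5592] q [ 0.    0.69 -1.01  1.96  1.13  1.61 -2.7 ]
shift units [0.2242 0.1819 0.0769] turn units [-0.0006 -0.0009 -0.0001]
force panel s,y,n [-1.1232 -0.2801 -0.5852]
```

View pics/top5.png

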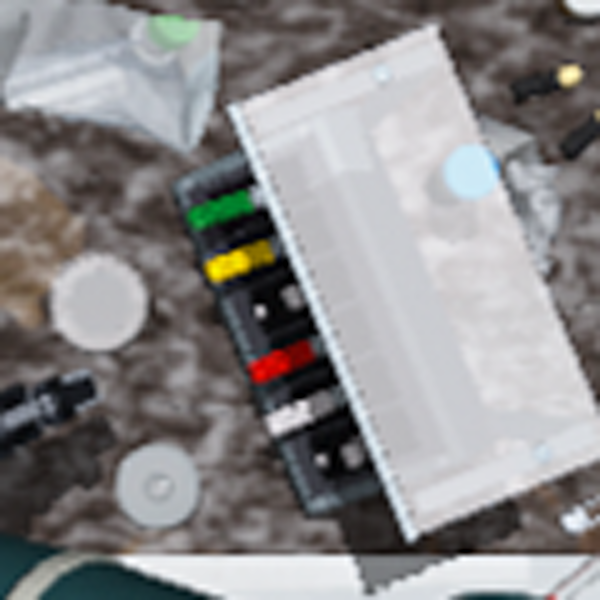

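View pics/scene5.png

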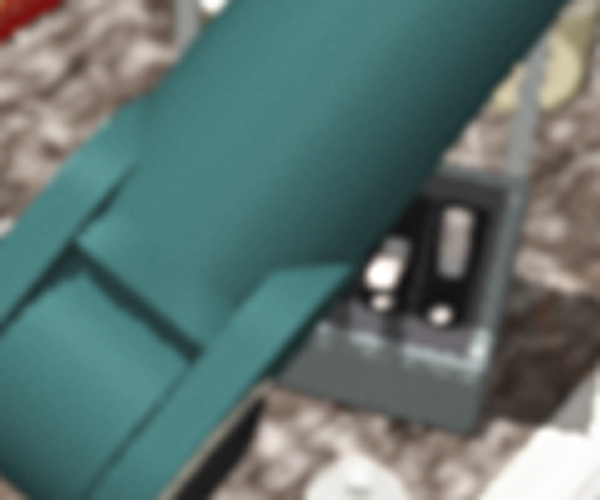

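```bash
python3 d.py -62 51 100|grep shift; python3 -m inch '[0.05,0.06,0.02,0,0,0,0, 0.1,0.12,0.04,0,0,0,0, 0.16,0.18,0.06,0,0,0,0, 0.22,0.18,0.06,0,0,0,0, 0.22,0.18,0.06,0,0,0,0]';python3 d.py -50 51 35
```

```text
shift units [0.2195 0.1877 0.0442] turn units [-0.0007 -0.0007 -0.    ]
time: 10.0
eef_pos: [0.5284, 0.1143, 0.1425]
tcp_rot: [0.216, 0.317, -0.517, 0.765]
force: [-0.1, -0.7, -0.6]
finger_gap: -0.0004
t 10.0 panel now mm [-56.2834  49.1763  97.4228] q [ 0.05  0.74 -0.95  1.91  1.22  1.57 -2.64]
shift units [ 0.3128  0.0102 -0.0226] turn units [-0.0012 -0.0004  0.0006]
force panel s,y,n [ 0.1481 -0.3047 -0.838 ]
```

```bash
python3 -m inch '[0.03,0.01,-0.022,0,0,0,0, 0.08,0.01,-0.022,0,0,0,0, 0.13,0.01,-0.022,0,0,0,0, 0.18,0.01,-0.022,0,0,0,0, 0.23,0.01,-0.022,0,0,0,0, 0.28,0.01,-0.022,0,0,0,0, 0.31,0.01,-0.022,0,0,0,0, 0.31,0.01,-0.022,0,0,0,0]';python3 d.py -30 51 35
python3 - <<'E'
from h import *
from station import env
for n in("top",):
    im=env.get_image(n)
    b=(150,270,220,340)
    cv2.imwrite(f'pics/{n}6.png',cv2.resize(im['pixels'][b[0]:b[1],b[2]:b[3]],None,fx=5,fy=5,interpolation=cv2.INTER_CUBIC))
E
```

```text
time: 10.67
eef_pos: [0.5449, 0.0793, 0.096]
tcp_rot: [0.216, 0.317, -0.516, 0.766]
force: [0.4, -0.4, -0.4]
finger_gap: 0.0
t 10.6667 panel now mm [-51.3211  51.0848  37.1168] q [ 0.08  0.8  -0.9   1.94  1.31  1.51 -2.67]
shift units [0.0287 0.0003 0.1032] turn units [-0.001  -0.0004  0.0003]
force panel s,y,n [ 0.2282  0.1834 -0.6398]
```

View pics/top6.png

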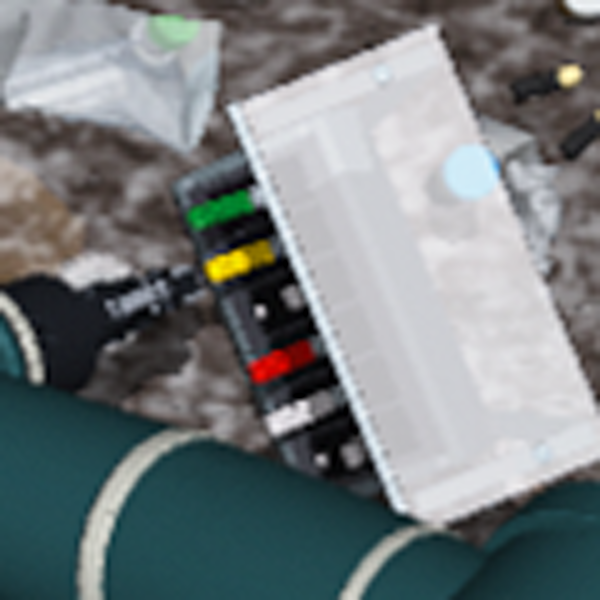

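```bash
python3 -m inch '[0.011,0,0.017,0,0,0,0, 0.014,0,0.034,0,0,0,0, 0.017,0,0.05,0,0,0,0, 0.02,0,0.067,0,0,0,0, 0.023,0,0.084,0,0,0,0, 0.026,0,0.1,0,0,0,0, 0.029,0,0.117,0,0,0,0, 0.032,0,0.134,0,0,0,0, 0.035,0,0.15,0,0,0,0, 0.038,0,0.165,0,0,0,0, 0.04,0,0.175,0,0,0,0, 0.04,0,0.175,0,0,0,0]';python3 d.py -10 51 35
```

```text
time: 11.72
eef_pos: [0.5564, 0.052, 0.1162]
tcp_rot: [0.216, 0.317, -0.515, 0.766]
force: [-0.2, 2.6, -0.6]
finger_gap: 0.0001
t 11.7167 panel now mm [-15.4208  51.3868  36.6815] q [ 0.15  0.76 -0.9   1.95  1.31  1.48 -2.6 ]
shift units [ 0.0129 -0.0018  0.0253] turn units [-0.0011 -0.0005  0.    ]
force panel s,y,n [-2.415   0.8251  0.9309]
```

```bash
python3 -m inch '[0.002,0,0.008,0,0,0,0, 0.004,0,0.016,0,0,0,0, 0.004,0,0.016,0,0,0,0]'>/dev/null;python3 d.py -10 51 35|grep -v shift;python3 -m inch '[0.003,0,0.01,0,0,0,0, 0.003,0,0.01,0,0,0,0]'>/dev/null;python3 d.py -10 51 35|grep -v shift
```

```text
t 11.9667 panel now mm [-12.4355  51.39    36.4839] q [ 0.15  0.75 -0.9   1.95  1.31  1.48 -2.6 ]
force panel s,y,n [-2.9929  0.9385  1.4516]
t 12.1333 panel now mm [-10.3033  51.3567  36.1647] q [ 0.16  0.75 -0.9   1.95  1.31  1.48 -2.59]
force panel s,y,n [-2.6636 -0.1348  2.103 ]
```

```bash
python3 -m inch '[0.002,0,0.005,0,0,0,0, 0.002,0,0.005,0,0,0,0]'>/dev/null;python3 d.py -10 51 35|grep -v shift;python3 -m inch '[0.002,0,0.005,0,0,0,0, 0.002,0,0.005,0,0,0,0]'>/dev/null;python3 d.py -10 51 35|grep -v shift
```

```text
t 12.3 panel now mm [-9.3684 51.3434 35.9732] q [ 0.16  0.75 -0.9   1.95  1.31  1.48 -2.59]
force panel s,y,n [-0.878  -0.1569  2.7932]
t 12.4667 panel now mm [-8.3235 51.3549 35.7542] q [ 0.16  0.75 -0.9   1.95  1.31  1.48 -2.59]
force panel s,y,n [-2.5067 -0.0262  2.7372]
```

```bash
python3 -m inch '[0.001,0,0.005,0,0,0,0, 0.001,0,0.005,0,0,0,0]'>/dev/null;python3 d.py -10 51 35|grep -v shift;python3 -m inch '[0.001,0,0.005,0,0,0,0, 0.001,0,0.005,0,0,0,0]'>/dev/null;python3 d.py -10 51 35|grep -v shift
```

```text
t 12.6333 panel now mm [-7.3367 51.313  35.6848] q [ 0.16  0.75 -0.91  1.95  1.31  1.48 -2.59]
force panel s,y,n [-2.3459  0.0566  2.79  ]
t 12.8 panel now mm [-6.2834 51.2747 35.5873] q [ 0.16  0.75 -0.91  1.95  1.31  1.48 -2.59]
force panel s,y,n [-2.2036  1.4894  0.0989]
```

```bash
python3 -m inch '[0.001,0,0.004,0,0,0,0, 0.001,0,0.004,0,0,0,0]'>/dev/null;python3 d.py -10 51 35|grep -v shift;python3 -m inch '[0.001,0,0.004,0,0,0,0, 0.001,0,0.004,0,0,0,0]'>/dev/null;python3 d.py -10 51 35|grep -v shift
```

```text
t 12.9667 panel now mm [-5.4773 51.2738 35.5667] q [ 0.16  0.75 -0.91  1.95  1.31  1.48 -2.59]
force panel s,y,n [-2.3413 -0.1055 -0.5931]
t 13.1333 panel now mm [-4.6564 51.2624 35.4805] q [ 0.17  0.74 -0.91  1.95  1.31  1.48 -2.58]
force panel s,y,n [-2.3155 -0.0262 -1.3843]
```

```bash
python3 -m inch '[0.001,0,0.004,0,0,0,0, 0.001,0,0.004,0,0,0,0]'>/dev/null;python3 d.py -10 51 35|grep -v shift;python3 -m inch '[0.001,0,0.004,0,0,0,0, 0.001,0,0.004,0,0,0,0]'>/dev/null;python3 d.py -10 51 35|grep -v shift
```

```text
t 13.3 panel now mm [-3.8375 51.2383 35.4464] q [ 0.17  0.74 -0.91  1.95  1.31  1.48 -2.58]
force panel s,y,n [-3.5732  0.1537 -1.2906]
t 13.4667 panel now mm [-3.0208 51.2613 35.433 ] q [ 0.17  0.74 -0.91  1.95  1.31  1.48 -2.58]
force panel s,y,n [-3.671  -0.056  -0.8677]
```

```bash
python3 -m inch '[0.001,0,0.004,0,0,0,0, 0.001,0,0.004,0,0,0,0]'>/dev/null;python3 d.py -10 51 35|grep -v shift;python3 -m inch '[0.001,0,0.004,0,0,0,0, 0.001,0,0.004,0,0,0,0]'>/dev/null;python3 d.py -10 51 35|grep -v shift
```

```text
t 13.6333 panel now mm [-2.2041 51.2784 35.4091] q [ 0.17  0.74 -0.91  1.95  1.31  1.48 -2.58]
force panel s,y,n [-2.425  -0.6629 -0.6597]
t 13.8 panel now mm [-1.3748 51.2612 35.3275] q [ 0.17  0.74 -0.91  1.95  1.31  1.47 -2.58]
force panel s,y,n [-2.8409 -0.2537  0.2156]
```

```bash
python3 -m inch '[0.001,0,0.004,0,0,0,0, 0.001,0,0.004,0,0,0,0]'>/dev/null;python3 d.py -10 51 35|grep -v shift;python3 -m inch '[0.001,0,0.004,0,0,0,0, 0.001,0,0.004,0,0,0,0]'>/dev/null;python3 d.py -10 51 35|grep -v shift
```

```text
t 13.9667 panel now mm [-0.5403 51.2982 35.3084] q [ 0.17  0.74 -0.91  1.95  1.31  1.47 -2.58]
force panel s,y,n [-3.5072 -0.2352 -1.4249]
t 14.1333 panel now mm [ 0.2733 51.2937 35.2295] q [ 0.17  0.74 -0.91  1.95  1.31  1.47 -2.57]
force panel s,y,n [-3.1498  0.0623 -0.7615]
```

```bash
python3 -m inch '[0.001,0,0.004,0,0,0,0, 0.001,0,0.004,0,0,0,0]'>/dev/null;python3 d.py -10 51 35|grep -v shift
```

```text
t 14.3 panel now mm [ 1.0946 51.2899 35.1683] q [ 0.18  0.74 -0.91  1.95  1.31  1.47 -2.57]
force panel s,y,n [-3.5002 -0.5848 -0.565 ]
```

```bash
python3 -m inch '[0.001,0,0.004,0,0,0,0, 0.001,0,0.004,0,0,0,0]'>/dev/null;python3 d.py -10 51 35|grep -v shift
```

```text
t 14.4667 panel now mm [ 1.7501 51.2656 35.1197] q [ 0.18  0.74 -0.91  1.95  1.31  1.47 -2.57]
force panel s,y,n [-4.2818 -0.212  -1.166 ]
```

```bash
python3 -m inch '[0.001,0,0.004,0,0,0,0, 0.001,0,0.004,0,0,0,0]'>/dev/null;python3 d.py -10 51 35|grep -v shift
python3 - <<'E'
from h import *
from station import env
for n in("top","scene"):
    im=env.get_image(n)
    b=(150,270,220,340) if n=="top" else (170,270,225,345)
    cv2.imwrite(f'pics/{n}7.png',cv2.resize(im['pixels'][b[0]:b[1],b[2]:b[3]],None,fx=5,fy=5,interpolation=cv2.INTER_CUBIC))
E
```

```text
t 14.6333 panel now mm [ 2.2306 51.2593 35.0591] q [ 0.18  0.74 -0.91  1.95  1.31  1.47 -2.57]
force panel s,y,n [-7.5682  0.4176 -1.793 ]
```

View pics/top7.png

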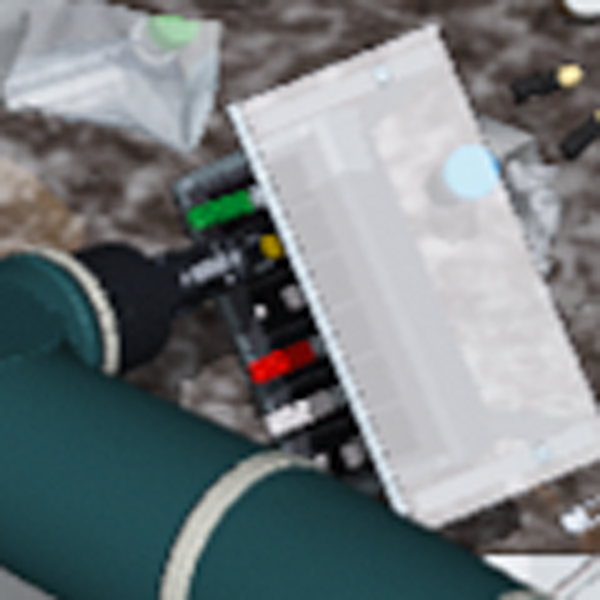

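View pics/scene7.png

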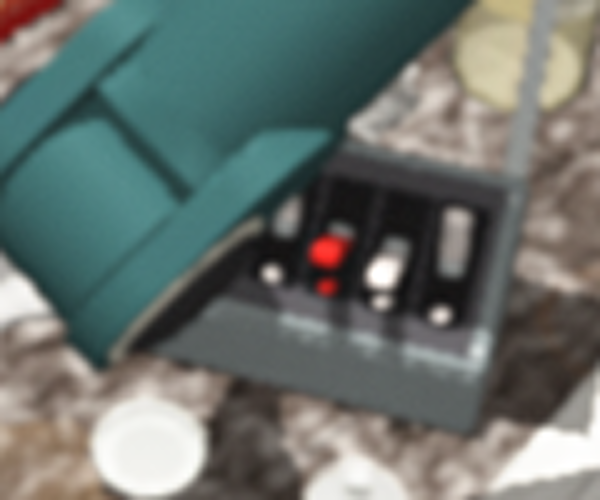

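```bash
python3 -m inch '[0,0,0.004,0,0,0,0, 0,0,0.004,0,0,0,0]'>/dev/null;python3 d.py -10 51 35|grep -v shift;python3 -m inch '[0,0,0.004,0,0,0,0, 0,0,0.004,0,0,0,0]'>/dev/null;python3 d.py -10 51 35|grep -v shift
```

```text
t 14.9 panel now mm [ 2.7396 51.2343 35.2315] q [ 0.18  0.74 -0.91  1.95  1.31  1.47 -2.57]
force panel s,y,n [-9.5492  0.0924 -2.2996]
t 15.0667 panel now mm [ 3.1988 51.1993 35.3688] q [ 0.18  0.73 -0.91  1.95  1.31  1.47 -2.57]
force panel s,y,n [-13.0029   0.9537  -2.0663]
```

```bash
python3 -m inch '[0,0,0.001,0,0,0,0, 0,0,0.001,0,0,0,0, 0,0,0.001,0,0,0,0, 0,0,0.001,0,0,0,0, 0,0,0.001,0,0,0,0, 0,0,0.001,0,0,0,0, 0,0,0.001,0,0,0,0, 0,0,0.001,0,0,0,0]'>/dev/null; python3 d.py -10 51 35|grep -v shift
```

```text
t 15.7333 panel now mm [ 3.2396 51.1778 35.3726] q [ 0.18  0.73 -0.91  1.95  1.31  1.47 -2.57]
force panel s,y,n [-12.1776  -0.2664  -3.1287]
```

```bash
python3 -m inch '[0,0,-0.04,0,0,0,0, 0,0,-0.09,0,0,0,0, -0.1,0,-0.12,0,0,0,0, -0.2,0,-0.16,0,0,0,0, -0.32,0,-0.22,0,0,0,0, -0.32,0.08,-0.25,0,0,0,0, -0.32,0.16,-0.25,0,0,0,0, -0.32,0.17,-0.25,0,0,0,0, -0.32,0.17,-0.25,0,0,0,0]'>/dev/null; python3 d.py -50 85 35
python3 - <<'E'
from h import *
from station import env
for n in("top",):
    im=env.get_image(n)
    cv2.imwrite(f'pics/{n}8.png',cv2.resize(im['pixels'][150:270,220:340],None,fx=5,fy=5,interpolation=cv2.INTER_CUBIC))
E
```

```text
t 16.4833 panel now mm [-55.9412  85.792   89.6532] q [ 0.03  0.79 -0.92  1.83  1.25  1.58 -2.6 ]
shift units [ 0.2743 -0.004  -0.0175] turn units [-0.001  -0.0004  0.0001]
force panel s,y,n [-0.282  -0.9463 -0.4295]
```

View pics/top8.png

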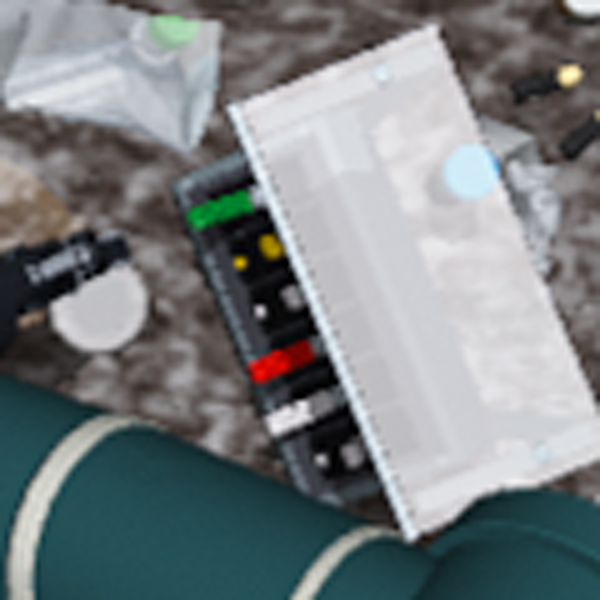

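Yellow is now on (zoom pixel 272,245, up-slope); green is still off (220,210), and the fingers (110,250) stand in front of its lane. I descend in front of green.

```bash
python3 -m inch '[0.03,-0.004,-0.02,0,0,0,0, 0.08,-0.004,-0.02,0,0,0,0, 0.13,-0.004,-0.02,0,0,0,0, 0.18,-0.004,-0.02,0,0,0,0, 0.23,-0.004,-0.02,0,0,0,0, 0.27,-0.004,-0.02,0,0,0,0, 0.27,-0.004,-0.02,0,0,0,0]'>/dev/null;python3 d.py -15 85 35
```

```text
t 17.1167 panel now mm [-49.6062  84.0436  33.8714] q [ 0.06  0.84 -0.88  1.86  1.33  1.52 -2.62]
shift units [0.024  0.0059 0.1714] turn units [-0.001  -0.0004  0.0004]
force panel s,y,n [ 0.4124 -0.7174 -0.4343]
```

```bash
python3 -m inch '[0.002,0.004,0.017,0,0,0,0, 0.004,0.005,0.034,0,0,0,0, 0.007,0.005,0.05,0,0,0,0, 0.009,0.005,0.067,0,0,0,0, 0.012,0.005,0.084,0,0,0,0, 0.014,0.005,0.1,0,0,0,0, 0.017,0.005,0.117,0,0,0,0, 0.019,0.005,0.134,0,0,0,0, 0.021,0.005,0.15,0,0,0,0, 0.024,0.005,0.165,0,0,0,0, 0.025,0.005,0.17,0,0,0,0, 0.025,0.005,0.17,0,0,0,0]'>/dev/null;python3 d.py -5 85 35
```

```text
t 18.1167 panel now mm [-15.6004  85.5962  36.9247] q [ 0.12  0.79 -0.89  1.86  1.32  1.5  -2.56]
shift units [ 0.0185 -0.0026  0.0506] turn units [-0.0011 -0.0005 -0.    ]
force panel s,y,n [-2.3529  0.9488  0.7859]
```

```bash
python3 -m inch '[0.004,0,0.007,0,0,0,0, 0.008,0,0.014,0,0,0,0, 0.009,0,0.02,0,0,0,0, 0.009,0,0.02,0,0,0,0]'>/dev/null;python3 d.py -5 85 35|grep -v shift; python3 -m inch '[0.002,0,0.005,0,0,0,0, 0.002,0,0.005,0,0,0,0]'>/dev/null;python3 d.py -5 85 35|grep -v shift
```

```text
t 18.45 panel now mm [-11.4683  85.5558  35.7368] q [ 0.13  0.79 -0.89  1.86  1.33  1.5  -2.55]
force panel s,y,n [-2.0606  0.3875  1.8396]
t 18.6167 panel now mm [-10.5415  85.5831  35.6167] q [ 0.13  0.79 -0.89  1.86  1.33  1.5  -2.55]
force panel s,y,n [-1.3396 -0.5201  2.2151]
```

```bash
python3 -m inch '[0.001,0,0.005,0,0,0,0, 0.001,0,0.005,0,0,0,0]'>/dev/null;python3 d.py -5 85 35|grep -v shift; python3 -m inch '[0.001,0,0.005,0,0,0,0, 0.001,0,0.005,0,0,0,0]'>/dev/null;python3 d.py -5 85 35|grep -v shift
```

```text
t 18.7833 panel now mm [-9.5046 85.5333 35.569 ] q [ 0.13  0.79 -0.89  1.86  1.33  1.5  -2.55]
force panel s,y,n [-2.7013 -0.1402  1.2862]
t 18.95 panel now mm [-8.4821 85.5327 35.5247] q [ 0.13  0.79 -0.89  1.86  1.33  1.5  -2.55]
force panel s,y,n [-2.5267  0.6164  1.7757]
```

```bash
python3 -m inch '[0.001,0,0.005,0,0,0,0, 0.001,0,0.005,0,0,0,0]'>/dev/null;python3 d.py -5 85 35|grep -v shift; python3 -m inch '[0.001,0,0.005,0,0,0,0, 0.001,0,0.005,0,0,0,0]'>/dev/null;python3 d.py -5 85 35|grep -v shift
```

```text
t 19.1167 panel now mm [-7.4638 85.5313 35.4595] q [ 0.13  0.79 -0.89  1.86  1.33  1.5  -2.55]
force panel s,y,n [-3.1134  0.3354  1.0643]
t 19.2833 panel now mm [-6.3958 85.4755 35.3793] q [ 0.13  0.79 -0.89  1.86  1.33  1.5  -2.54]
force panel s,y,n [-2.1716  0.8456  0.1561]
```

```bash
python3 -m inch '[0.001,0,0.005,0,0,0,0, 0.001,0,0.005,0,0,0,0]'>/dev/null;python3 d.py -5 85 35|grep -v shift; python3 -m inch '[0.001,0,0.005,0,0,0,0, 0.001,0,0.005,0,0,0,0]'>/dev/null;python3 d.py -5 85 35|grep -v shift
```

```text
t 19.45 panel now mm [-5.4106 85.4451 35.336 ] q [ 0.14  0.78 -0.89  1.86  1.33  1.5  -2.54]
force panel s,y,n [-2.5914  0.9001 -1.1238]
t 19.6167 panel now mm [-4.3589 85.4695 35.3615] q [ 0.14  0.78 -0.89  1.86  1.33  1.49 -2.54]
force panel s,y,n [-2.4702  0.5267 -1.7551]
```

```bash
python3 -m inch '[0.001,0,0.004,0,0,0,0, 0.001,0,0.004,0,0,0,0]'>/dev/null;python3 d.py -5 85 35|grep -v shift; python3 -m inch '[0.001,0,0.004,0,0,0,0, 0.001,0,0.004,0,0,0,0]'>/dev/null;python3 d.py -5 85 35|grep -v shift
```

```text
t 19.7833 panel now mm [-3.5931 85.4738 35.3272] q [ 0.14  0.78 -0.89  1.86  1.33  1.49 -2.54]
force panel s,y,n [-3.1465 -1.0221 -1.4586]
t 19.95 panel now mm [-2.7757 85.4795 35.2951] q [ 0.14  0.78 -0.89  1.86  1.33  1.49 -2.54]
force panel s,y,n [-3.49   -0.6333 -0.6989]
```

```bash
python3 -m inch '[0.001,0,0.004,0,0,0,0, 0.001,0,0.004,0,0,0,0]'>/dev/null;python3 d.py -5 85 35|grep -v shift; python3 -m inch '[0.001,0,0.004,0,0,0,0, 0.001,0,0.004,0,0,0,0]'>/dev/null;python3 d.py -5 85 35|grep -v shift
```

```text
t 20.1167 panel now mm [-1.9569 85.4896 35.2497] q [ 0.14  0.78 -0.89  1.86  1.33  1.49 -2.54]
force panel s,y,n [-2.4286 -0.5675 -1.2734]
t 20.2833 panel now mm [-1.0872 85.5213 35.2266] q [ 0.14  0.78 -0.89  1.86  1.33  1.49 -2.54]
force panel s,y,n [-3.1563  0.2172 -0.6899]
```

```bash
python3 -m inch '[0.001,0,0.004,0,0,0,0, 0.001,0,0.004,0,0,0,0]'>/dev/null;python3 d.py -5 85 35|grep -v shift; python3 -m inch '[0.001,0,0.004,0,0,0,0, 0.001,0,0.004,0,0,0,0]'>/dev/null;python3 d.py -5 85 35|grep -v shift
```

```text
t 20.45 panel now mm [-0.2929 85.4933 35.1421] q [ 0.14  0.78 -0.89  1.86  1.33  1.49 -2.53]
force panel s,y,n [-2.8658  0.2307 -1.0054]
t 20.6167 panel now mm [ 0.5283 85.4776 35.0601] q [ 0.15  0.78 -0.89  1.86  1.33  1.49 -2.53]
force panel s,y,n [-3.7303 -0.4378 -1.0962]
```

```bash
python3 -m inch '[0.001,0,0.004,0,0,0,0, 0.001,0,0.004,0,0,0,0]'>/dev/null;python3 d.py -5 85 35|grep -v shift; python3 -m inch '[0.001,0,0.004,0,0,0,0, 0.001,0,0.004,0,0,0,0]'>/dev/null;python3 d.py -5 85 35|grep -v shift
```

```text
t 20.7833 panel now mm [ 1.3646 85.4691 35.0097] q [ 0.15  0.78 -0.89  1.86  1.33  1.49 -2.53]
force panel s,y,n [-2.5587 -0.2416 -1.9538]
t 20.95 panel now mm [ 2.1881 85.4887 34.9606] q [ 0.15  0.78 -0.89  1.86  1.33  1.49 -2.53]
force panel s,y,n [-2.6786  0.4379 -1.0012]
```

```bash
python3 -m inch '[0,0,0.004,0,0,0,0, 0,0,0.004,0,0,0,0]'>/dev/null;python3 d.py -5 85 35|grep -v shift
```

```text
t 21.1167 panel now mm [ 2.9351 85.4821 35.1327] q [ 0.15  0.77 -0.89  1.86  1.33  1.49 -2.53]
force panel s,y,n [-3.4652 -0.4438 -0.6901]
```

```bash
python3 -m inch '[0.001,0,0.004,0,0,0,0, 0.001,0,0.004,0,0,0,0]'>/dev/null;python3 d.py -5 85 35|grep -v shift
```

```text
t 21.2833 panel now mm [ 3.7637 85.4715 35.0325] q [ 0.15  0.77 -0.89  1.86  1.33  1.49 -2.53]
force panel s,y,n [-3.3146 -0.2681 -0.2427]
```

```bash
python3 -m inch '[0.001,0,0.004,0,0,0,0, 0.001,0,0.004,0,0,0,0]'>/dev/null;python3 d.py -5 85 35|grep -v shift
```

```text
t 21.45 panel now mm [ 4.2178 85.442  34.9786] q [ 0.15  0.77 -0.89  1.86  1.33  1.49 -2.53]
force panel s,y,n [-6.1854 -0.1095 -0.7398]
```

```bash
python3 -m inch '[0.001,0,0.004,0,0,0,0, 0.001,0,0.004,0,0,0,0]'>/dev/null;python3 d.py -5 85 35|grep -v shift
```

```text
t 21.6167 panel now mm [ 4.6727 85.4424 34.9474] q [ 0.15  0.77 -0.89  1.86  1.33  1.49 -2.52]
force panel s,y,n [-8.7682 -0.4652 -0.7971]
```

Stop reached; two small steps more, then hold.

```bash
python3 -m inch '[0,0,0.004,0,0,0,0, 0,0,0.004,0,0,0,0]'>/dev/null;python3 d.py -5 85 35|grep -v shift
```

```text
t 21.7833 panel now mm [ 5.0789 85.3842 35.0647] q [ 0.15  0.77 -0.89  1.86  1.33  1.49 -2.52]
force panel s,y,n [-10.1355  -0.1061  -1.8193]
```

```bash
python3 -m inch '[0,0,0.003,0,0,0,0, 0,0,0.003,0,0,0,0]'>/dev/null;python3 d.py -5 85 35|grep -v shift; python3 -m inch '[0,0,0.001,0,0,0,0, 0,0,0.001,0,0,0,0, 0,0,0.001,0,0,0,0, 0,0,0.001,0,0,0,0, 0,0,0.001,0,0,0,0, 0,0,0.001,0,0,0,0, 0,0,0.001,0,0,0,0, 0,0,0.001,0,0,0,0]'>/dev/null; python3 d.py -5 85 35|grep -v shift
```

```text
t 21.95 panel now mm [ 5.3976 85.3824 35.2105] q [ 0.16  0.77 -0.89  1.86  1.33  1.49 -2.52]
force panel s,y,n [-13.061    0.0662  -1.6118]
t 22.6167 panel now mm [ 5.455  85.3504 35.1999] q [ 0.16  0.77 -0.89  1.86  1.33  1.49 -2.52]
force panel s,y,n [-13.6764   0.2441  -2.9674]
```

```bash
python3 -m inch '[0,0,-0.04,0,0,0,0, 0,0,-0.09,0,0,0,0, -0.1,0,-0.12,0,0,0,0, -0.2,0,-0.14,0,0,0,0, -0.35,0,-0.16,0,0,0,0, -0.5,0,-0.16,0,0,0,0, -0.65,0,-0.16,0,0,0,0, -0.8,0,-0.16,0,0,0,0, -0.9,0,-0.16,0,0,0,0, -0.9,0,-0.16,0,0,0,0, -0.9,0,-0.16,0,0,0,0]'; python3 d.py -5 85 35|grep -v shift
python3 - <<'E'
from h import *
from station import env
np.set_printoptions(precision=1,suppress=True)
for n in("top","scene"):
    im=env.get_image(n);np.savez(n+"9.npz",**im)
    cv2.imwrite(f'pics/{n}9f.png',im['pixels'])
    b=(150,270,220,340)
    if n=="top":cv2.imwrite(f'pics/{n}9.png',cv2.resize(im['pixels'][b[0]:b[1],b[2]:b[3]],None,fx=5,fy=5,interpolation=cv2.INTER_CUBIC))
    # image differences vs start outside arm
for k in ("top0","top9"):
    im=load(k);p=toP(cloud(im))*1000
    hsv=cv2.cvtColor(im["pixels"],cv2.COLOR_BGR2HSV);hh=hsv[...,0].astype(int);ss=hsv[...,1];vv=hsv[...,2]
    for col,mm in (("red",((hh<8)|(hh>172))&(ss>150)),("yel",(hh>20)&(hh<35)&(ss>150)),("grn",(hh>45)&(hh<80)&(ss>130)),("wa",(ss<60)&(vv>100)&(abs(p[...,1]+85)<12)),("wb",(ss<60)&(vv>100)&(abs(p[...,1]+51)<12)),("wc",(ss<60)&(vv>100)&(abs(p[...,1]-17)<12))):
        m=mm&(abs(p[...,1])<112)&(abs(p[...,0])<60)&(p[...,2]>48)&(p[...,2]<70)
        if m.any(): print(k,col,m.sum(),np.median(p[m],0))
E
```

```text
time: 23.53
eef_pos: [0.5386, 0.1862, 0.233]
tcp_rot: [0.216, 0.317, -0.515, 0.767]
force: [0.1, -0.5, 0.1]
finger_gap: -0.0001
t 23.5333 panel now mm [-55.7338  85.8591 207.4965] q [-0.04  0.68 -1.    1.74  1.12  1.72 -2.53]
force panel s,y,n [ 0.4998 -0.1158 -0.1954]
top0 red 14 [ 21.5 -16.7  57.6]
top0 yel 19 [-16.5  50.8  56.2]
top0 grn 21 [-14.4  83.9  54.7]
top0 wa 10 [ 20.5 -84.6  56.7]
top0 wb 18 [-20.2 -50.8  54.8]
top0 wc 10 [24.7 18.1 55.1]
top9 red 20 [-15.3 -16.9  54.9]
top9 yel 12 [23.6 51.3 56.5]
top9 grn 11 [25.  85.5 54.8]
top9 wa 11 [ 20.4 -84.1  56.1]
top9 wb 19 [-19.8 -51.5  53.6]
top9 wc 10 [24.8 18.1 55.2]
```

View pics/top9.png

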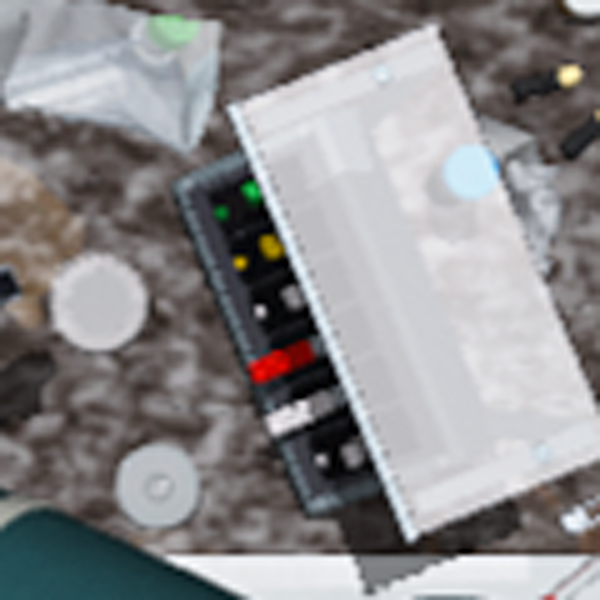

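View pics/top9f.png

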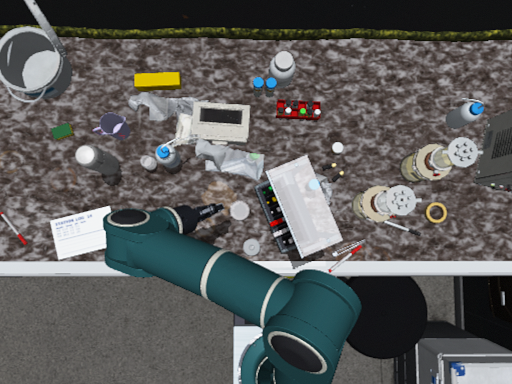

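View pics/scene9f.png

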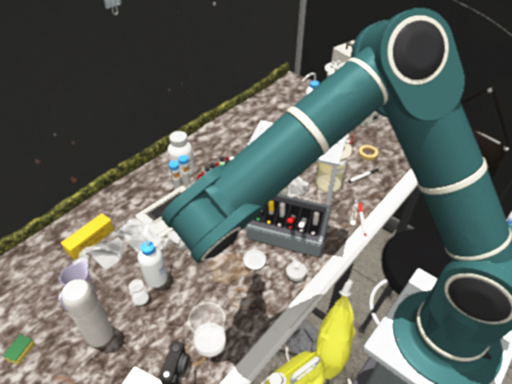

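Run:
```python
from h import *
np.set_printoptions(precision=1,suppress=True)
for k in ("top0","top5","top9","scene0","scene9"):
    im=load(k);p=toP(cloud(im))*1000
    hsv=cv2.cvtColor(im["pixels"],cv2.COLOR_BGR2HSV);hh=hsv[...,0].astype(int);ss=hsv[...,1];vv=hsv[...,2]
    for col,mm in (("red",((hh<8)|(hh>172))&(ss>150)),("yel",(hh>20)&(hh<35)&(ss>150)),("grn",(hh>45)&(hh<80)&(ss>130)),("wb",(ss<60)&(vv>100)&(abs(p[...,1]+51)<12))):
        m=mm&(abs(p[...,1])<112)&(abs(p[...,0])<60)&(p[...,2]>12)&(p[...,2]<70)
        if m.sum()<8: continue
        q=p[m]; a=np.polyfit(q[:,2],q[:,0],1); print(k,col,m.sum(),"s10/50/90",np.percentile(q[:,0],[5,50,95]),"slope ds/dn %.2f s@50 %.1f s@30 %.1f"%(a[0],a@[50,1],a@[30,1]))
```

```text
top0 red 18 s10/50/90 [17.9 21.4 26.2] slope ds/dn 0.09 s@50 21.4 s@30 19.6
top0 yel 59 s10/50/90 [-20.7 -10.4  -2.8] slope ds/dn -0.35 s@50 -14.4 s@30 -7.4
top0 grn 56 s10/50/90 [-19.2  -9.1  -1.6] slope ds/dn -0.33 s@50 -12.7 s@30 -6.0
top0 wb 54 s10/50/90 [-25.  -14.7  -5. ] slope ds/dn -0.46 s@50 -18.6 s@30 -9.3
top5 red 56 s10/50/90 [-19.1  -9.5  -2.6] slope ds/dn -0.33 s@50 -13.4 s@30 -6.8
top5 yel 59 s10/50/90 [-20.8 -11.1  -2.3] slope ds/dn -0.36 s@50 -14.7 s@30 -7.6
top5 grn 57 s10/50/90 [-18.4  -9.3  -1.8] slope ds/dn -0.32 s@50 -12.6 s@30 -6.2
top5 wb 55 s10/50/90 [-24.5 -14.6  -3.2] slope ds/dn -0.50 s@50 -19.2 s@30 -9.2
top9 red 56 s10/50/90 [-18.3  -9.9  -1.9] slope ds/dn -0.35 s@50 -13.3 s@30 -6.2
top9 yel 14 s10/50/90 [19.6 23.6 27. ] slope ds/dn -0.13 s@50 24.1 s@30 26.8
top9 grn 12 s10/50/90 [21.2 24.7 28.6] slope ds/dn 0.28 s@50 23.9 s@30 18.3
top9 wb 55 s10/50/90 [-24.7 -14.   -4.5] slope ds/dn -0.46 s@50 -18.6 s@30 -9.3
scene0 red 48 s10/50/90 [ 2.7 12.  22.1] slope ds/dn 0.44 s@50 14.5 s@30 5.6
scene0 yel 34 s10/50/90 [-25.6 -17.   -6.3] slope ds/dn -0.47 s@50 -17.5 s@30 -8.1
scene0 grn 23 s10/50/90 [-21.7 -15.3  -6.9] slope ds/dn -0.40 s@50 -14.7 s@30 -6.7
scene0 wb 40 s10/50/90 [-29.3 -19.1  -4.4] slope ds/dn -0.56 s@50 -20.6 s@30 -9.5
scene9 red 31 s10/50/90 [-24.  -17.   -6.6] slope ds/dn -0.39 s@50 -15.8 s@30 -8.0
scene9 yel 47 s10/50/90 [ 3.  12.7 23.6] slope ds/dn 0.49 s@50 15.8 s@30 5.9
scene9 wb 41 s10/50/90 [-28.9 -19.1  -4.6] slope ds/dn -0.54 s@50 -20.7 s@30 -9.8
```

Run:
```python
from station import env
import numpy as np
s=env.read_state(); print(s["time"],np.round(s["force"],2),np.abs(s["joint_velocities"]).max())
print(env.hand_in())
```

```text
23.6333 [ 0.19 -0.61  0.4 ] 0.0074954278705873
the job is handed in; nothing more can be done
None
```

The job is handed in at about 23.6 s of the allowed 64 s; no verdict was reported. Red was pressed off, then yellow on, then green on, each with the shut fingers. I tilted the tool about 45° so it stayed in front of the shield.

| Lever | Hold force read (N) | Hold time (s) |
|---|---|---|
| Red (off) | about 14 | 0.67 |
| Yellow (on) | about 12–13 | 0.67 |
| Green (on) | about 13–14 | 0.67 |

- **Stops:** Each lever slid at about 2–4 N until the force rose sharply at its stop, and no reading passed 15 N.
- **Last pictures:** Red leans down the slope, and yellow and green lean up it. In the top view the white tips had moved less than about 1.5 mm, which is within measuring noise. By eye, the bystanders in view stood where they were and the console and shield were in place. I did not measure either, and the arm hid some of the things.
- **At hand-in:** The arm was clear of everything, with less than 1 N on the tool.
- **One check disagreed slightly:** From the images, red's travel looked about 3 mm shorter than yellow's, near the depth noise. Red may have started a little short of its upper stop. The sharp force rise and the finger's final position both say it reached its lower stop.

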